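# Unlatch the press's plug-in module and show its contacts to the inspection camera

## Task

Take the fork key from its stand, turn the latch screw on the press's control box a quarter turn anticlockwise (seen from above) with it so that its cam swings clear of the plug-in module, and put the key back in its stand. Then draw the module straight up out of its bay, tip it about 35 degrees so that the contacts on its underside squarely face the inspection camera, about 20 cm in front of the lens, and finish while still holding it there, still and touching nothing else. Leave the tape roll, the mug and the jar where they are.

Things in the scene. Friction and masses are not known exactly. Their poses are not given: they have to be found in the camera images.
- control_box: Fixed dark steel control box, 150 (x) x 200 (y) x 120 mm high, place and yaw vary; origin at the centre of its underside; front (-x) with a white panel and dark display. Module bay: open shaft in its top, 51 (x) x 75 (y) mm, centred at x 0, y -35 mm. The latch screw stands on its top at x 0, y +23 mm.
- latch_head (a point): Middle of the top of the latch screw's head, 144 mm above the table (24 mm above the box). The head is a steel bar 26 mm long, 8 mm wide, 14 mm tall, round on top, over a cam. The frame turns with it: y runs along the bar, z up; the cam (12 mm wide, 28 mm long, 5.5 to 9.5 mm above the box's top) points along -y, over the module's flange while locked.
- latch (a joint): Angle of the latch screw, rad, starts at 0 to 0.3; growing anticlockwise seen from above; stop at 1.6. At 0 the bar lies along the box's y axis and the cam blocks the module; from about 1.2 the cam is clear of the module. It stays where it is left (friction 0.06 N m).
- key: Loose steel fork key, 110 mm tall, 120 g, upright in its stand. Origin midway between the lower ends of its two prongs, z up the shaft. Prongs 14 mm long, 28 mm along x, 6 mm thick; the slot between them, 11 mm wide, 12 mm deep, runs along x, open at both ends, and straddles the latch head's bar. Black grip: flat paddle 50 (x) x 12 (y) x 36 mm, 74 to 110 mm above the origin.
- key_fork (a point): Point on the key's axis, 12 mm above the ends of the prongs, where the slot ends against the crosspiece; when the key is fully seated on the head it coincides with point latch_head. Axes as the key's.
- key_stand_hole0 (a point): Centre of the mouth of the round hole in the fixed aluminium key stand (block 65 x 65 x 45 mm high, place and yaw vary), 45 mm above the table. The hole is 43 mm wide and 35 mm deep: the key standing in it has its origin 10 mm above the table; the key's foot is 36 mm across its corners.
- module: Loose off-white plug-in module, 200 to 390 g, upright in the bay, axes as the box's. Origin: centre of its underside, 60 mm above the table. Body 46 (x) x 70 (y) x 60 mm, 2.5 mm play each side in the bay; flange 60 x 80 x 4 mm resting on the box's top, from 60 to 64 mm above the origin; on it the grip rib, 18 (x) x 50 (y) x 34 mm, 64 to 98 mm above the origin.
- contacts (a point): Centre of the module's underside with the row of brass contacts (same point and axes as the module's origin; the contacts face along -z).
- lens (a point): Front of the lens of the fixed inspection camera (small grey cube with black lens barrel on a foot, far side of the table; place and yaw vary), 80 mm above the table. z: line of sight, pointing up, leaning 35 degrees from vertical roughly towards the robot; y level. When the module faces it squarely, the module's z is parallel to this z.
- tape_roll: Bystander: roll of tape lying flat, 90 mm wide, 24 mm high; origin under its centre.
- mug: Bystander: white mug, 80 mm wide, 90 mm high; origin under its centre.
- jar: Bystander: jar with cap, 66 mm wide, 100 mm high; origin under its centre.

How it is judged:
By the outcome, as a careful person would: the job done as asked, in the order asked, and still so for the second after the job is handed in, while the arm keeps its last pose, push and grip.
It also fails if it takes over 61 s, if anything falls off the work surface, if the arm or the gripper's body presses on something with over 40 N, if the wrist force passes 120 N, or if a joint passes its speed limit or range.

## Robot

A 6-joint arm with a two-finger parallel gripper is mounted at the origin on the work surface. World frame = base frame: x ahead of the robot, y to its left, z up, the work surface at z = 0. Lengths are in m, angles in rad, forces in N, time in s.
With the tool pointing down it reaches from about 0.35 to 0.975 m from the base axis. Payload 4.9 kg.
Tool frame: the origin (TCP) lies midway between the tips of the shut fingers; the grasp point (between the pads) lies 19 mm behind it; z points along the fingers, y is the direction in which the jaws open and shut (so a half turn about z gives the same grasp; the last joint's range is limited). The gripper opens to 85 mm and grips with 20 to 120 N. Pads are 22 mm wide; open, the fingers measure 114 mm over their backs; the gripper's body (76 mm by 85 mm) begins 54 mm behind the grasp point. The pads swing forward as they close: fully open they stand 13 mm farther back than shut.
Start: joints at [1.094, 0.053, 1.613, -0, 1.476, -0.119], TCP at [0.219, 0.585, 0.231] pointing down, gripper open.
Joint ranges: [-3.01, 3.01], [-1.01, 2.22], [0.06, 2.58], [-1.02, 4.17], [0.09, 2.62], [-3.14, 3.14]. Speed limits (rad/s): [2.57, 2.57, 3.14, 3.14, 3.14, 3.14].

## Interface

Orientations are given as a unit quaternion [w, x, y, z].
In Python, from plant import state, grab_frame, camera_info, job_done, cut_out gives the robot as it stands.
- The arm moves only by the tool step_arm, never from a script. Its argument "moves" is a list of rows, each a list of 7 numbers: the shift along the tool's x, y, z in m, then the turn, a rotation vector about the tool's x, y, z in rad, then the finger opening in m, from 0 to 0.0854. A call has 1 to 8 rows; each row shifts and turns the commanded pose from where the row before left it, along the tool's axes as they then stand; what a row does not reach is not made up. A row lasts 1/10 s, in which the tool goes at most 50 mm and 8.59 degrees, less where a joint would pass 70% of its speed; a pose out of reach is approached as far as the arm can. A call is refused whole if a number of a shift passes 0.05 or a number of a turn 0.15, either way. A call with a gripper value outside its range is refused whole. The fingers move at their own pace and stop on an object; the grip force is fixed at half the most. Time passes only in rows, so rows that do not move let the fingers close. It gives the time, the measured TCP pose, the force and the opening at its end, in the units of the state.
- state(): the state, without advancing time (a new reading comes with each control period).
- grab_frame(name): name is "scene" or "top"; returns (picture, depth): 420x560x3 uint8, red, green, blue; 420x560 float32, m along the optical axis (not along the pixel's ray), 0 where there is no reading.
- camera_info(name): a dict with "intrinsics" (3x3 intrinsics, pixels), "world_from_camera" (4x4, takes a point from camera to world coordinates). Camera axes: x right, y down, z forward; pixel columns grow to the right and rows downward; lengths in m; the calibration is good to about 2 mm. A picture is of the moment at which its call begins. camera_info takes no time and is no camera call.
- job_done(): hands the job in, once; it reports no verdict.
Trained networks look in the newest picture that a camera, given by its name, has taken for a name from the list of things; names that differ only in an ending like _2 or _b are one class to them, and where a whole thing is asked for, a point or a joint stands for the part that bears it (a point fixed in the world has none). Each returns a list of dicts, best first, with "conf" (0 to 1); they miss things now and then, are a little off and sometimes report something else, mostly with a low value. They report only what shows in the picture. A call takes as long as a camera call.
- cut_out(camera, query): "mask" (420x560 bool, what is visible of it) and "point" ([column, row] in pixels, amid what is visible of it).
The state is a dict: "time": time; "joint_pos": joint angles; "joint_vel": joint speeds; "joint_efforts": joint torques, N m; "tool_pos": TCP position; "tool_rot": TCP orientation; "contact_force": force on the tool from outside, world axes, zero at the start; "ft_torque": the same for the moment, N m; "gripper_width": opening from 0.0 (shut) to 1.0 (fully open).
Only numpy, scipy, OpenCV 4.12 (cv2) and the standard library are available. Lean on these libraries where they do the work, as an engineer would, in place of code of your own. Each camera call takes 0.05 s, during which the arm holds its last target.

## Working session

There is one attempt and no reset: what is moved stays moved. The work goes in short steps, Python scripts to look and compute and a tool call to move; the robot and the scene stay as the last step left them, time stands still between calls to the robot, and variables do not carry over. Pictures are saved under pics/ and viewed, and the job is handed in when it is done.

Besides the shell and the picture viewer there is one more tool, called after ">>>" by a JSON object that holds its "op" and its "data", one argument or row to a line. step_arm: Moves the arm, as the interface text tells. Its arguments: {"type":"object","properties":{"moves":{"type":"array"}},"required":["moves"]}

```bash
ls; mkdir -p pics
python3 - <<'E'
from plant import *
import cv2,numpy as np
print(state())
for n in ("scene","top"):
    p,d=grab_frame(n); cv2.imwrite(f"pics/{n}0.png",p[:,:,::-1]); np.savez(f"{n}0.npz",p=p,d=d)
    c=camera_info(n); print(n,np.round(c["intrinsics"],1).tolist(),np.round(c["world_from_camera"],3).tolist())
    for q in ["control_box","latch_head","key","key_stand_hole0","module","lens","tape_roll","mug","jar"]:
        r=cut_out(n,q)
        print(q,[(round(x["conf"],2),np.round(x["point"]).tolist(),int(x["mask"].sum())) for x in r[:3]])
        if r: np.save(f"m_{n}_{q}.npy",r[0]["mask"])
E
```

```text
pics
{'time': 0.0, 'joint_pos': array([ 1.09398635e+00,  5.33638502e-02,  1.61432591e+00,  2.65289548e-06,
        1.47600422e+00, -1.19005553e-01]), 'joint_vel': array([-6.77399109e-04,  1.00087307e-03, -3.43870554e-05,  4.03613461e-04,
       -1.09189491e-04,  6.59026101e-04]), 'joint_efforts': array([-1.38542393e-03, -3.93684590e+01, -3.70170772e+01, -2.30671694e-04,
        7.24281606e-03,  1.07522806e-05]), 'tool_pos': array([0.2185939 , 0.58484588, 0.23003963]), 'tool_rot': array([-3.09653120e-04,  1.77949441e-01,  9.84039071e-01, -1.00399495e-03]), 'contact_force': array([-0.8513632 ,  0.58043694, -0.60654562]), 'ft_torque': array([-0.0308921 , -0.02200061,  0.02694532]), 'gripper_width': 0.9992338941024441}
scene [[456.2, 0.0, 279.9], [0.0, 456.2, 209.9], [0.0, 0.0, 1.0]] [[-0.789, 0.33, -0.518, 1.317], [0.614, 0.432, -0.661, 0.892], [0.006, -0.839, -0.544, 0.828], [0.0, 0.0, 0.0, 1.0]]
control_box []
latch_head [(0.63, [337.0, 215.0], 57)]
key [(0.48, [262.0, 181.0], 171)]
key_stand_hole0 [(0.67, [266.0, 207.0], 455)]
module [(0.86, [324.0, 207.0], 412)]
lens [(0.62, [246.0, 268.0], 870)]
tape_roll [(0.6, [199.0, 191.0], 343)]
mug [(0.82, [237.0, 158.0], 677)]
jar [(0.97, [398.0, 304.0], 1195)]
top [[442.7, 0.0, 280.2], [0.0, 442.7, 216.1], [0.0, 0.0, 1.0]] [[0.024, -0.996, 0.09, 0.493], [-1.0, -0.024, -0.009, -0.007], [0.011, -0.09, -0.996, 1.539], [0.0, 0.0, 0.0, 1.0]]
control_box [(0.82, [226.0, 243.0], 2651)]
latch_head []
key []
key_stand_hole0 [(0.85, [319.0, 238.0], 304)]
module [(0.73, [238.0, 238.0], 466), (0.27, [395.0, 196.0], 304)]
lens [(0.69, [248.0, 167.0], 460)]
tape_roll [(0.78, [391.0, 195.0], 405)]
mug [(0.88, [399.0, 261.0], 673)]
jar [(0.85, [141.0, 219.0], 446)]
```

Run:
```python
import cv2,numpy as np
p=cv2.imread("pics/scene0.png"); cv2.imwrite("pics/s0c.png",cv2.resize(p[120:345,160:440],None,fx=2.8,fy=2.6,interpolation=cv2.INTER_CUBIC))
p=cv2.imread("pics/top0.png"); cv2.imwrite("pics/t0c.png",cv2.resize(p[130:310,100:440],None,fx=2.3,fy=2.3,interpolation=cv2.INTER_CUBIC))
```

```text
(no output)
```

View pics/s0c.png

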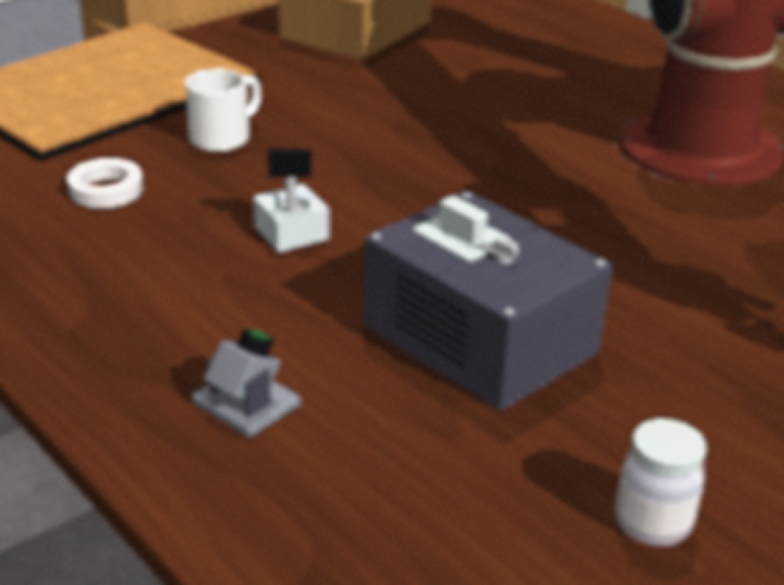

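View pics/t0c.png

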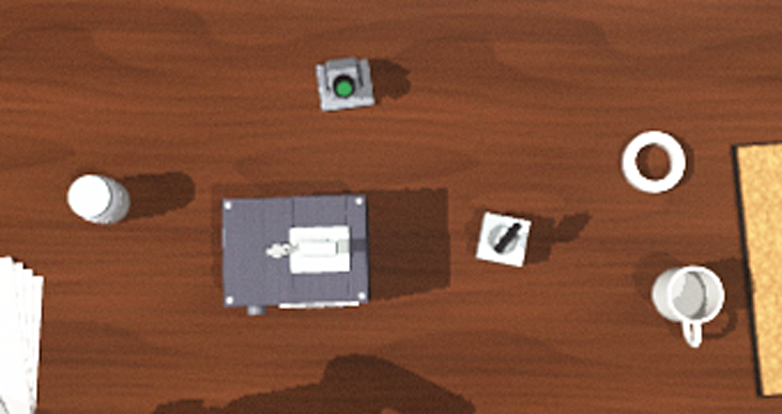

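The scene view shows the box with the module's rib and flange at (470,225), the latch head at (505,250), the key in its stand at (290,180–215) and the camera at (245,380). The top view agrees with it. Next I'll measure from depth.

```bash
cat > h.py <<'E'
import numpy as np,cv2
from plant import *
def cloud(n,d):
    c=camera_info(n);K=np.array(c["intrinsics"]);T=np.array(c["world_from_camera"])
    v,u=np.indices(d.shape);P=np.stack([(u-K[0,2])/K[0,0]*d,(v-K[1,2])/K[1,1]*d,d],-1)
    W=P@T[:3,:3].T+T[:3,3]; W[d<=0]=np.nan; return W
def proj(n,X):
    c=camera_info(n);K=np.array(c["intrinsics"]);T=np.linalg.inv(np.array(c["world_from_camera"]))
    p=np.atleast_2d(X)@T[:3,:3].T+T[:3,3]; p=p@K.T; return p[:,:2]/p[:,2:]
E
python3 - <<'E'
from h import *
W={}
for n in("scene","top"):
    d=np.load(n+"0.npz")["d"];W[n]=cloud(n,d)
    w=W[n]
    def rep(name,sel,poly=False):
        q=w[sel]
        if len(q)<5: print(n,name,len(q));return
        r=cv2.minAreaRect(q[:,:2].astype(np.float32)*1000)
        m=q.mean(0);e,V=np.linalg.eigh(np.cov(q[:,:2].T))
        print(n,name,len(q),"mean",np.round(m*1000,1),"rect",np.round(np.array(r[0]),1),np.round(r[1],1),round(r[2],1),"pca",round(np.degrees(np.arctan2(V[1,1],V[0,1])),1),"zp",np.round(np.nanpercentile(q[:,2],[5,50,95])*1000,1))
    x,y,z=w[...,0],w[...,1],w[...,2]
    for mk in["key_stand_hole0","latch_head","key","module","lens","control_box","tape_roll","mug","jar"]:
        try:m=np.load(f"m_{n}_{mk}.npy")
        except: continue
        rep(mk,m&np.isfinite(z))
    bm=(abs(x-.45)<.2)&(abs(y-.13)<.2)
    rep("boxtop",bm&(abs(z-.12)<.008)); rep("flange?",bm&(abs(z-.124)<.002)); rep("rib",bm&(z>.148)&(z<.17)); 
    st=(abs(x-.47)<.12)&(abs(y+.1)<.08)
    rep("standtop",st&(abs(z-.045)<.007)); rep("paddle",st&(z>.08)&(z<.13)); rep("paddletop",st&(z>.112)&(z<.13))
E
```

```text
scene key_stand_hole0 451 mean [ 576.6 -140.8   31.4] rect [ 570.2 -151.2] [72.8 70.8] 80.1 pca 127.9 zp [ 6.4 34.4 48. ]
scene latch_head 57 mean [546.2 165.5 134.8] rect [544.6 156.6] [43.6 16.4] 76.6 pca 90.8 zp [127.2 134.3 143. ]
scene key 170 mean [ 570.7 -149.2   98.1] rect [ 531.  -203.5] [148.8  45.3] 53.6 pca 147.4 zp [ 49.8 102.3 120.4]
scene module 411 mean [553.3 113.8 135.8] rect [485.   11.1] [328.3  84.1] 57.7 pca 74.3 zp [121.6 128.7 159.5]
scene lens 869 mean [809.  102.4  39.4] rect [780.5  86.1] [114.4  83.4] 10.6 pca 138.9 zp [ 7.9 41.3 79.9]
scene tape_roll 343 mean [ 696.1 -371.4   17. ] rect [ 693.4 -374.2] [89.  82.7] 48.7 pca 57.8 zp [ 3.3 18.6 26.6]
scene mug 675 mean [ 495.6 -413.1   52.8] rect [ 450.6 -480.4] [243.7  99.4] 57.0 pca -137.8 zp [ 3.9 58.6 90.1]
scene jar 1192 mean [628.2 451.3  66.6] rect [616.  444.3] [62.  64.9] 79.8 pca 126.8 zp [ 11.7  71.9 102.2]
scene boxtop 2054 mean [553.8 162.  120.9] rect [543.2 146.2] [156.3 204.7] 3.3 pca 104.6 zp [115.9 121.1 125.1]
scene flange? 540 mean [549.1 152.  123.2] rect [545.7 147.1] [150.2 198.9] 2.5 
[... 1228 characters left out ...]
82.9 pca 70.9 zp [ 17.6  97.4 105. ]
top boxtop 2718 mean [543.3 147.4 121.1] rect [543.9 146. ] [150.3 200.5] 3.0 pca 94.2 zp [116.  121.1 126. ]
top flange? 947 mean [544.5 144.4 123.7] rect [544.1 145.3] [149.4 198.1] 2.9 pca 95.7 zp [122.1 123.5 125.7]
top rib 97 mean [545.3 111.4 158.1] rect [543.6 127.7] [17.7 85. ] 5.8 pca 94.0 zp [152.  158.2 162.3]
top standtop 145 mean [ 557.1 -146.9   45. ] rect [ 563.2 -148.6] [61.7 54.5] 85.1 pca 70.7 zp [40.1 45.3 49.9]
top paddle 66 mean [ 569.4 -151.4  117.2] rect [ 570.  -152.5] [11.9 50.4] 52.0 pca 141.6 zp [ 94.3 119.8 123.4]
top paddletop 57 mean [ 570.3 -152.9  120.2] rect [ 570.1 -152.6] [11.8 50. ] 52.0 pca 142.5 zp [116.6 120.9 123.8]
```

Run:
```python
from h import *
for n in("scene","top"):
    f=np.load(n+"0.npz");p,d=f["p"],f["d"];w=cloud(n,d)
    g=(p[...,1].astype(int)>p[...,0].astype(int)+15)&(p[...,1].astype(int)>p[...,2].astype(int)+10)&(abs(w[...,0]-.8)<.1)&(abs(w[...,1]-.09)<.1)
    print(n,"green",g.sum(),np.nanmedian(w[g],0),np.argwhere(g).mean(0) if g.any() else 0)
    # ray hit at z=.08
    if g.any():
        c=camera_info(n);T=np.array(c["world_from_camera"]);K=np.array(c["intrinsics"])
        r,cc=np.argwhere(g).mean(0);v=T[:3,:3]@np.array([(cc-K[0,2])/K[0,0],(r-K[1,2])/K[1,1],1]);s=(.08-T[2,3])/v[2];print(T[:3,3]+s*v)
    x,y,z=w[...,0],w[...,1],w[...,2]
    s=(abs(x-.543)<.025)&(abs(y-.169)<.03)&(z>.133)&(z<.15);q=w[s]
    e,V=np.linalg.eigh(np.cov(q[:,:2].T));print("bar",len(q),q.mean(0),np.sqrt(e),np.degrees(np.arctan2(V[1,1],V[0,1])))
    # foot
    s=(abs(x-.8)<.09)&(abs(y-.09)<.09)&(z>.006)&(z<.03); q=w[s]; print("foot",cv2.minAreaRect((q[:,:2]*1000).astype(np.float32)))
    c=proj(n,[.543,.169,.14])[0]; a,b=int(c[0]),int(c[1]); A=p[b-25:b+25,a-32:a+32,::-1]
    im=cv2.resize(A,None,fx=12,fy=12,interpolation=cv2.INTER_CUBIC)
    bx=np.array([.5440,.1460]);t=np.radians(3);R=np.array([[np.cos(t),-np.sin(t)],[np.sin(t),np.cos(t)]])
    sc=bx+R@[0,.023]
    for th,col in((0,(0,0,255)),(.15,(0,255,0)),(.3,(255,0,0))):
        ax=np.array([-np.sin(t+th),np.cos(t+th)])
        e=proj(n,[[*(sc+.013*ax),.143],[*(sc-.013*ax),.143]])
        e=((e-[a-32,b-25])*12+6).astype(int);cv2.line(im,tuple(map(int,e[0])),tuple(map(int,e[1])),col,1)
    cv2.imwrite(f"pics/{n}_latch.png",im)
    cl=proj(n,[.8,.09,.05])[0].astype(int);cv2.imwrite(f"pics/{n}_lens.png",cv2.resize(p[cl[1]-25:cl[1]+25,cl[0]-32:cl[0]+32,::-1],None,fx=10,fy=10,interpolation=cv2.INTER_CUBIC))
```

```text
scene green 21 [0.78393711 0.09263245 0.08486657] [248.80952381 251.80952381]
[0.78125422 0.08803055 0.08      ]
bar 46 [0.54404512 0.17067242 0.13962885] [0.00251969 0.0084443 ] 103.4284493180349
foot ((808.1995239257812, 103.65113067626953), (74.45372009277344, 102.0371322631836), 61.74659729003906)
top green 42 [0.78275434 0.08754205 0.08186176] [168.16666667 249.04761905]
[0.78296456 0.08759738 0.08      ]
bar 26 [0.5424304  0.16695833 0.14135043] [0.00258727 0.00914127] 103.64910284884569
foot ((800.10595703125, 90.56526947021484), (177.76629638671875, 175.87205505371094), 0.16059312224388123)
```

View pics/scene_latch.png

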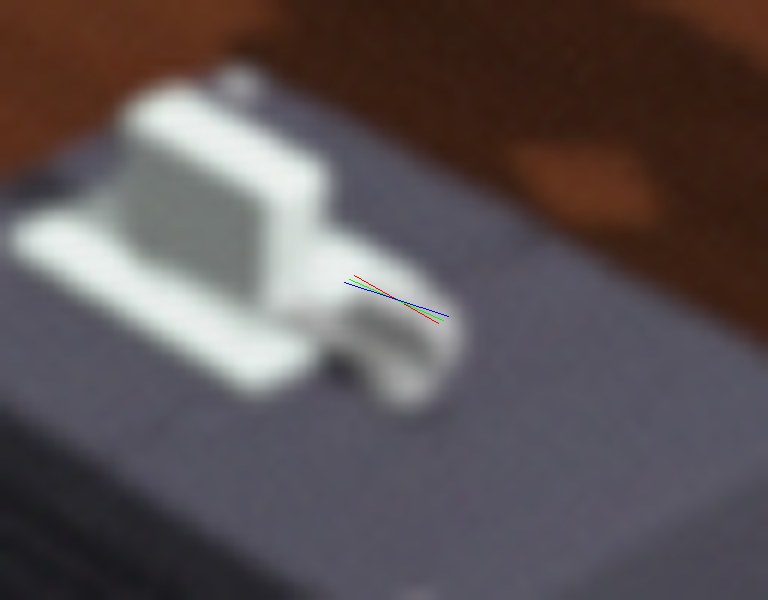

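View pics/top_latch.png

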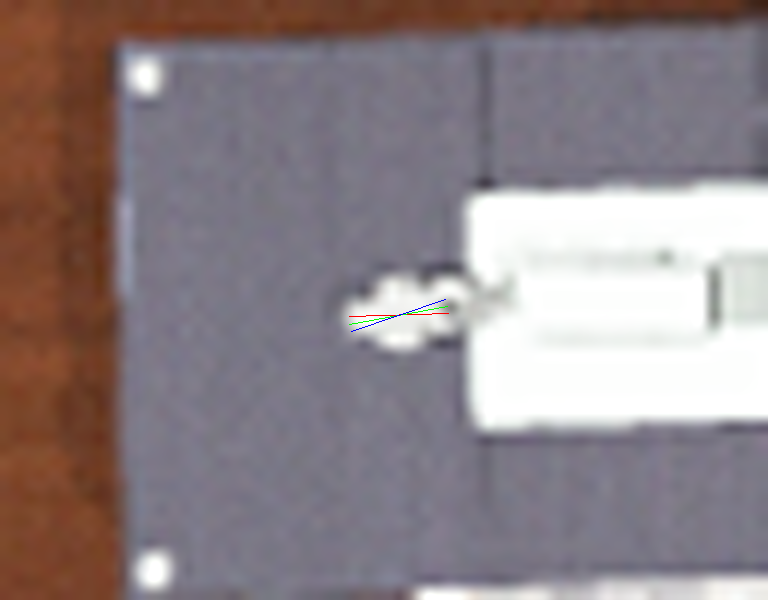

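View pics/top_lens.png

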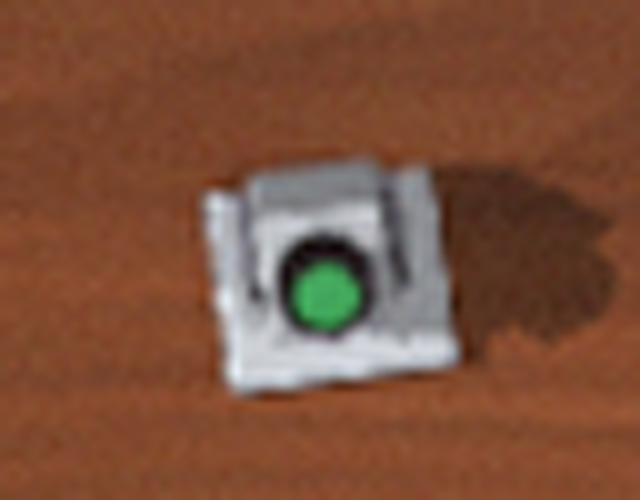

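```bash
cat >> h.py <<'E'
from scipy.spatial.transform import Rotation as Ro, Slerp
def cur():
    s=state();q=s["tool_rot"];return np.array(s["tool_pos"]),Ro.from_quat([q[1],q[2],q[3],q[0]]),s
def down(jaw):  # jaw angle deg, tool pointing down
    a=np.radians(jaw);y=np.array([np.cos(a),np.sin(a),0]);z=np.array([0,0,-1.]);return Ro.from_matrix(np.stack([np.cross(y,z),y,z],1))
def plan(P,R,g,n=None,step=.04,ang=6.5):
    p,r,s=cur(); d=R*r.inv(); rv=(r.inv()*R).as_rotvec()
    n=n or int(max(np.ceil(np.linalg.norm(P-p)/step),np.ceil(np.degrees(np.linalg.norm(rv))/ang),1))
    print("dist",np.round(P-p,4),"ang",round(np.degrees(np.linalg.norm(rv)),2),"n",n)
    rr=r;pp=p
    for i in range(1,n+1):
        q=r*Ro.from_rotvec(rv*i/n);x=p+(P-p)*i/n
        print(np.round(np.r_[rr.inv().apply(x-pp),(rr.inv()*q).as_rotvec()],4).tolist()+[g]);rr,pp=q,x
def show():
    p,r,s=cur();M=r.as_matrix();print("t",round(s["time"],2),"p",np.round(p,4),"jaw",round(np.degrees(np.arctan2(M[1,1],M[0,1])),2),"z",np.round(M[:,2],3),"F",np.round(s["contact_force"],1),"T",np.round(s["ft_torque"],2),"g",round(s["gripper_width"],3),"q",np.round(s["joint_pos"],2))
E
python3 - <<'E'
from h import *
show();plan(np.array([.5705,-.152,.22]),down(51.7),.085)
E
```

```text
t 1.0 p [0.2189 0.5854 0.2313] jaw 69.5 z [-0.  0. -1.] F [ 0.6  1.1 -0.3] T [ 0.05  0.02 -0.01] g 0.996 q [ 1.09  0.05  1.61  0.    1.48 -0.12]
dist [ 0.3516 -0.7374 -0.0113] ang 17.8 n 21
[-0.028, -0.027, 0.0005, -0.0, -0.0, 0.0148, 0.085]
[-0.0284, -0.0266, 0.0005, -0.0, -0.0, 0.0148, 0.085]
[-0.0288, -0.0262, 0.0005, -0.0, -0.0, 0.0148, 0.085]
[-0.0292, -0.0258, 0.0005, -0.0, -0.0, 0.0148, 0.085]
[-0.0295, -0.0253, 0.0005, -0.0, -0.0, 0.0148, 0.085]
[-0.0299, -0.0249, 0.0005, -0.0, -0.0, 0.0148, 0.085]
[-0.0303, -0.0244, 0.0005, -0.0, -0.0, 0.0148, 0.085]
[-0.0306, -0.024, 0.0005, -0.0, -0.0, 0.0148, 0.085]
[-0.031, -0.0235, 0.0005, -0.0, -0.0, 0.0148, 0.085]
[-0.0313, -0.0231, 0.0005, -0.0, -0.0, 0.0148, 0.085]
[-0.0317, -0.0226, 0.0005, -0.0, -0.0, 0.0148, 0.085]
[-0.032, -0.0221, 0.0005, -0.0, -0.0, 0.0148, 0.085]
[-0.0323, -0.0217, 0.0005, -0.0, -0.0, 0.0148, 0.085]
[-0.0326, -0.0212, 0.0005, -0.0, -0.0, 0.0148, 0.085]
[-0.0329, -0.0207, 0.0005, -0.0, -0.0, 0.0148, 0.085]
[-0.0332, -0.0202, 0.0005, -0.0, -0.0, 0.0148, 0.085]
[-0.0335, -0.0197, 0.0005, -0.0, -0.0, 0.0148, 0.085]
[-0.0338, -0.0192, 0.0005, -0.0, -0.0, 0.0148, 0.085]
[-0.0341, -0.0187, 0.0005, -0.0, -0.0, 0.0148, 0.085]
[-0.0344, -0.0182, 0.0005, -0.0, -0.0, 0.0148, 0.085]
[-0.0346, -0.0177, 0.0005, -0.0, -0.0, 0.0148, 0.085]
```

>>> {"op": "step_arm", "data": {
  "moves": [
    [-0.028,-0.027,0,0,0,0.015,0.085],
    [-0.0285,-0.0265,0,0,0,0.015,0.085],
    [-0.029,-0.026,0,0,0,0.015,0.085],
    [-0.029,-0.026,0,0,0,0.015,0.085],
    [-0.0295,-0.0255,0,0,0,0.015,0.085],
    [-0.03,-0.025,0,0,0,0.015,0.085],
    [-0.03,-0.0245,0,0,0,0.015,0.085],
    [-0.0305,-0.024,0,0,0,0.015,0.085]
  ]
}}

```text
time: 1.8
tool_pos: [0.3528, 0.3028, 0.2315]
tool_rot: [0.0, 0.237, 0.972, 0.0]
contact_force: [0.8, 0.9, -0.3]
gripper_width: 0.997
```

>>> {"op": "step_arm", "data": {
  "moves": [
    [-0.031,-0.0235,0,0,0,0.015,0.085],
    [-0.031,-0.023,0,0,0,0.015,0.085],
    [-0.0315,-0.0225,0,0,0,0.015,0.085],
    [-0.032,-0.022,0,0,0,0.015,0.085],
    [-0.0325,-0.0215,0,0,0,0.015,0.085],
    [-0.0325,-0.021,0,0,0,0.015,0.085],
    [-0.033,-0.0205,0,0,0,0.015,0.085],
    [-0.033,-0.02,0,0,0,0.015,0.085]
  ]
}}

```text
time: 2.6
tool_pos: [0.4863, 0.0226, 0.2316]
tool_rot: [0.0, 0.295, 0.956, 0.0]
contact_force: [0.9, 0.6, -0.5]
gripper_width: 0.999
```

Run:
```python
from h import *
show();plan(np.array([.5705,-.152,.16]),down(51.7),.085)
```

```text
t 2.6 p [0.4863 0.0226 0.2316] jaw 55.7 z [ 0.001  0.    -1.   ] F [ 0.9  0.6 -0.5] T [ 0.04 -0.    0.03] g 0.999 q [-0.11 -0.29  1.93  0.    1.5  -1.08]
dist [ 0.0842 -0.1746 -0.0716] ang 4.0 n 6
[-0.028, -0.0161, 0.0119, 0.0001, 0.0001, 0.0116, 0.085]
[-0.0282, -0.0158, 0.0119, 0.0001, 0.0001, 0.0116, 0.085]
[-0.0284, -0.0155, 0.0119, 0.0001, 0.0001, 0.0116, 0.085]
[-0.0285, -0.0151, 0.0119, 0.0001, 0.0001, 0.0116, 0.085]
[-0.0287, -0.0148, 0.0119, 0.0001, 0.0001, 0.0116, 0.085]
[-0.0289, -0.0145, 0.0119, 0.0001, 0.0001, 0.0116, 0.085]
```

>>> {"op": "step_arm", "data": {
  "moves": [
    [-0.028,-0.016,0,0,0,0.012,0.085],
    [-0.028,-0.016,0,0,0,0.012,0.085],
    [-0.0285,-0.0155,0,0,0,0.012,0.085],
    [-0.0285,-0.015,0.01,0,0,0.012,0.085],
    [-0.0285,-0.015,0.02,0,0,0.012,0.085],
    [-0.029,-0.0145,0.02,0,0,0.01,0.085],
    [0,0,0.02,0,0,0,0.085],
    [0,0,0,0,0,0,0.085]
  ]
}}

```text
time: 3.4
tool_pos: [0.5678, -0.1504, 0.1575]
tool_rot: [-0.003, 0.328, 0.945, 0.0]
contact_force: [-0.6, 0.8, -0.5]
gripper_width: 0.996
```

Run:
```python
from h import *
show();plan(np.array([.5705,-.152,.083]),down(51.7),.085,step=.02)
for n in("scene","top"):
    p,d=grab_frame(n);w=cloud(n,d);x,y,z=w[...,0],w[...,1],w[...,2]
    c=proj(n,[.57,-.15,.1])[0].astype(int);cv2.imwrite(f"pics/{n}1.png",cv2.resize(p[c[1]-35:c[1]+35,c[0]-45:c[0]+45,::-1],None,fx=8,fy=8,interpolation=cv2.INTER_CUBIC))
```

```text
t 3.4 p [ 0.5678 -0.1504  0.1575] jaw 51.66 z [-0.006  0.003 -1.   ] F [-0.6  0.8 -0.5] T [0.   0.02 0.04] g 0.996 q [-0.39  0.02  1.77  0.    1.36 -1.29]
dist [ 0.0027 -0.0016 -0.0745] ang 0.4 n 4
[-0.0009, 0.0002, 0.0186, -0.0005, -0.0017, -0.0002, 0.085]
[-0.0009, 0.0001, 0.0186, -0.0005, -0.0017, -0.0002, 0.085]
[-0.0008, 0.0001, 0.0186, -0.0005, -0.0017, -0.0002, 0.085]
[-0.0008, 0.0001, 0.0186, -0.0005, -0.0017, -0.0002, 0.085]
```

View pics/scene1.png

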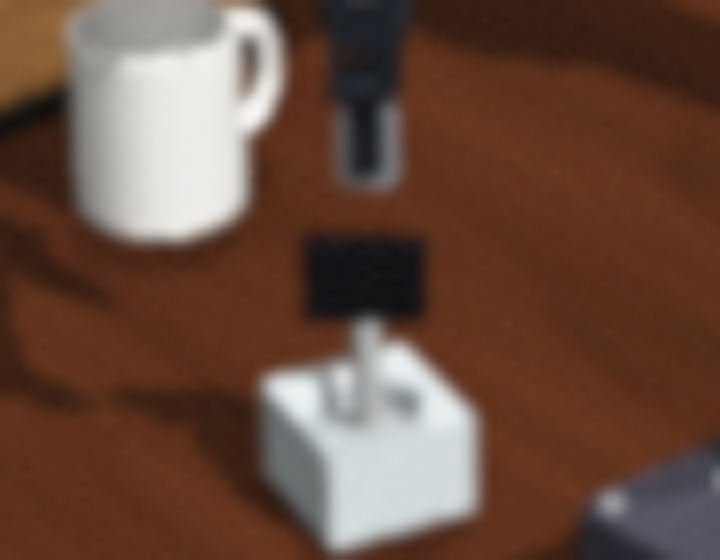

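The gripper's finger at (370,150) sits centred over the paddle at (365,280) in the crop. I'll descend now.

>>> {"op": "step_arm", "data": {
  "moves": [
    [-0.0015,0,0.019,0,0,0,0.085],
    [-0.001,0,0.019,0,0,0,0.085],
    [0,0,0.019,0,0,0,0.085],
    [0,0,0.0175,0,0,0,0.085],
    [0,0,0,0,0,0,0.085]
  ]
}}

```text
time: 4.0
tool_pos: [0.5707, -0.1509, 0.0858]
tool_rot: [-0.001, 0.327, 0.945, 0.0]
contact_force: [0.1, -0.0, 0.1]
gripper_width: 0.994
```

Run:
```python
from h import *
show()
```

```text
t 4.0 p [ 0.5707 -0.1509  0.0858] jaw 51.8 z [-0.002  0.001 -1.   ] F [ 0.1 -0.   0.1] T [ 0.04 -0.03 -0.06] g 0.994 q [-0.38  0.11  1.81  0.    1.23 -1.29]
```

>>> {"op": "step_arm", "data": {
  "moves": [
    [0,0,0.001,0,0,0,0.04],
    [0,0,0,0,0,0,0.02],
    [0,0,0,0,0,0,0.005],
    [0,0,0,0,0,0,0.005],
    [0,0,0,0,0,0,0.005],
    [0,0,0,0,0,0,0.005],
    [0,0,0,0,0,0,0.005]
  ]
}}

```text
time: 4.7
tool_pos: [0.572, -0.1523, 0.0865]
tool_rot: [0.0, 0.328, 0.945, -0.0]
contact_force: [-0.8, -0.0, 4.0]
gripper_width: 0.13
```

Run:
```python
from h import *
show();show()
```

```text
t 4.7 p [ 0.572  -0.1523  0.0865] jaw 51.74 z [ 0.001 -0.001 -1.   ] F [-0.8 -0.   4. ] T [-0.07  0.18 -0.04] g 0.13 q [-0.39  0.11  1.81 -0.    1.23 -1.29]
t 4.7 p [ 0.572  -0.1523  0.0865] jaw 51.74 z [ 0.001 -0.001 -1.   ] F [-0.8 -0.   4. ] T [-0.07  0.18 -0.04] g 0.13 q [-0.39  0.11  1.81 -0.    1.23 -1.29]
```

>>> {"op": "step_arm", "data": {
  "moves": [
    [0,0,-0.01,0,0,0,0.005],
    [0,0,-0.02,0,0,0,0.005],
    [0,0,-0.025,0,0,0,0.005],
    [0,0,-0.03,0,0,0,0.005],
    [0,0,-0.03,0,0,0,0.005],
    [0,0,-0.03,0,0,0,0.005],
    [0,0,-0.025,0,0,0,0.005],
    [0,0,0,0,0,0,0.005]
  ]
}}

```text
time: 5.5
tool_pos: [0.5736, -0.1526, 0.261]
tool_rot: [0.004, 0.328, 0.945, -0.0]
contact_force: [0.9, -0.3, -0.4]
gripper_width: 0.133
```

Run:
```python
from h import *
show()
for n in("scene","top"):
    p,d=grab_frame(n);w=cloud(n,d);x,y,z=w[...,0],w[...,1],w[...,2]
    c=proj(n,[.57,-.15,.2])[0].astype(int);cv2.imwrite(f"pics/{n}2.png",cv2.resize(p[c[1]-35:c[1]+35,c[0]-45:c[0]+45,::-1],None,fx=8,fy=8,interpolation=cv2.INTER_CUBIC))
plan(np.array([.543,.169,.25]),down(13.5),.005)
```

```text
t 5.5 p [ 0.5736 -0.1526  0.261 ] jaw 51.74 z [ 0.008 -0.003 -1.   ] F [ 0.9 -0.3 -0.4] T [ 0.01 -0.02  0.01] g 0.133 q [-0.39 -0.04  1.66  0.    1.52 -1.29]
dist [-0.0286  0.3209 -0.0055] ang 38.24 n 9
[0.0246, 0.026, 0.0006, 0.0, 0.0, 0.0742, 0.005]
[0.0264, 0.0241, 0.0006, 0.0, 0.0, 0.0742, 0.005]
[0.0282, 0.0221, 0.0006, 0.0, 0.0, 0.0742, 0.005]
[0.0297, 0.02, 0.0006, 0.0, 0.0, 0.0742, 0.005]
[0.0311, 0.0177, 0.0006, 0.0, 0.0, 0.0742, 0.005]
[0.0323, 0.0154, 0.0006, 0.0, 0.0, 0.0742, 0.005]
[0.0334, 0.0129, 0.0006, 0.0, 0.0, 0.0742, 0.005]
[0.0342, 0.0104, 0.0006, 0.0, 0.0, 0.0742, 0.005]
[0.0349, 0.0078, 0.0006, 0.0, 0.0, 0.0742, 0.005]
```

View pics/scene2.png

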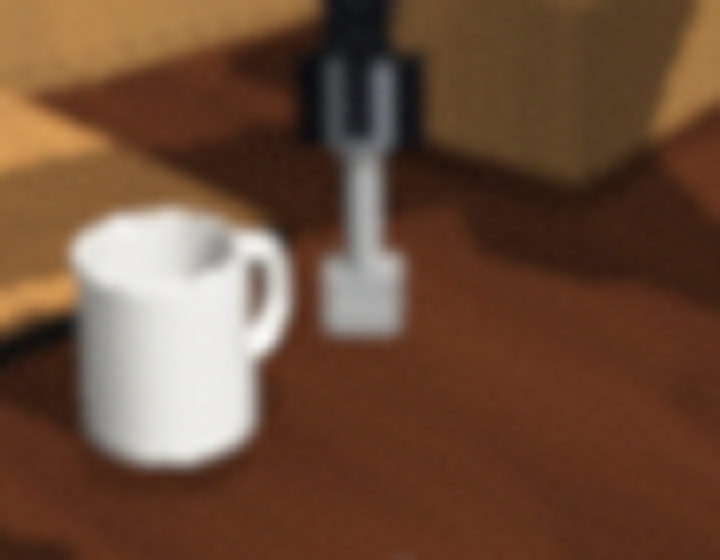

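The key hangs straight in the fingers and its fork is clear at (360,300). I'll go over the latch.

>>> {"op": "step_arm", "data": {
  "moves": [
    [0.0245,0.026,0,0,0,0.074,0.005],
    [0.0265,0.024,0,0,0,0.074,0.005],
    [0.028,0.022,0,0,0,0.074,0.005],
    [0.0295,0.02,0,0,0,0.074,0.005],
    [0.031,0.0175,0,0,0,0.074,0.005],
    [0.0325,0.0155,0,0,0,0.074,0.005],
    [0.0335,0.013,0,0,0,0.074,0.005],
    [0.034,0.0105,0,0,0,0.074,0.005]
  ]
}}

```text
time: 6.4
tool_pos: [0.5447, 0.1341, 0.2525]
tool_rot: [-0.002, 0.59, 0.807, -0.002]
contact_force: [-0.5, 0.7, -1.2]
gripper_width: 0.136
```

>>> {"op": "step_arm", "data": {
  "moves": [
    [0.035,0.008,0,0,0,0.074,0.005],
    [0,0,0,0,0,0,0.005],
    [0,0,0,0,0,0,0.005]
  ]
}}

```text
time: 6.7
tool_pos: [0.542, 0.1688, 0.2531]
tool_rot: [-0.001, 0.618, 0.786, -0.002]
contact_force: [0.3, -0.1, -2.1]
gripper_width: 0.13
```

Run:
```python
from h import *
show()
for n in("scene","top"):
    p,d=grab_frame(n);w=cloud(n,d);x,y,z=w[...,0],w[...,1],w[...,2]; np.savez(n+"3.npz",p=p,d=d)
    c=proj(n,[.543,.169,.18])[0].astype(int);cv2.imwrite(f"pics/{n}3.png",cv2.resize(p[c[1]-35:c[1]+35,c[0]-45:c[0]+45,::-1],None,fx=8,fy=8,interpolation=cv2.INTER_CUBIC))
    s=(abs(x-.543)<.04)&(abs(y-.169)<.04)&(z>.17)&(z<.21);q=w[s];print(n,len(q),np.nanmean(q,0),np.nanmin(q,0),np.nanmax(q,0))
```

```text
t 6.7 p [0.542  0.1688 0.2531] jaw 13.71 z [-0.004 -0.001 -1.   ] F [ 0.3 -0.1 -2.1] T [ 0.07 -0.03  0.03] g 0.13 q [ 0.17 -0.09  1.72 -0.    1.52 -0.07]
scene 137 [0.54470248 0.17258202 0.193069  ] [0.52349114 0.15397535 0.17731512] [0.55612901 0.18680324 0.2099566 ]<stdin>:6: RuntimeWarning: Mean of empty slice
Traceback (most recent call last):
ValueError: zero-size array to reduction operation fmin which has no identity
```

View pics/scene3.png

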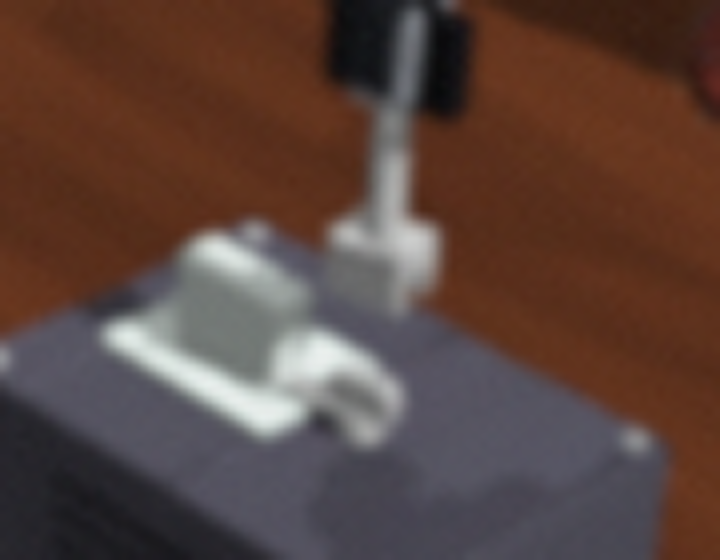

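```bash
cat > ov.py <<'E'
from h import *
def box(im,n,o,s,C,yaw,x0,x1,y0,y1,z0,z1,col):
    c,sn=np.cos(yaw),np.sin(yaw);V=[]
    for x in(x0,x1):
        for y in(y0,y1):
            for z in(z0,z1): V.append([C[0]+c*x-sn*y,C[1]+sn*x+c*y,C[2]+z])
    q=((proj(n,np.array(V))-o)*s+s/2).astype(int)
    for i in range(8):
        for b in(1,2,4):
            j=i^b
            if j>i: cv2.line(im,tuple(map(int,q[i])),tuple(map(int,q[j])),col,1)
E
python3 - <<'E'
from ov import *
p_,r,s=cur();t=np.radians(3);bx=np.array([.544,.146])
for n in("scene","top"):
    p=np.load(n+"3.npz")["p"] if n=="scene" else np.load("top0.npz")["p"]
    c=proj(n,[.543,.165,.16])[0].astype(int);o=c-[25,20];S=15
    im=cv2.resize(p[o[1]:o[1]+40,o[0]:o[0]+50,::-1],None,fx=S,fy=S,interpolation=cv2.INTER_CUBIC)
    if n=="scene":
        K=[p_[0],p_[1],p_[2]-.0755];ya=np.radians(13.6+90)
        box(im,n,o,S,K,ya,-.014,.014,-.0115,-.0055,0,.014,(0,255,0));box(im,n,o,S,K,ya,-.014,.014,.0055,.0115,0,.014,(0,255,0))
    sc=bx+np.array([-np.sin(t),np.cos(t)])*.023;yb=np.radians(13.5)
    box(im,n,o,S,[*sc,0],yb,-.004,.004,-.013,.013,.130,.144,(0,0,255))
    box(im,n,o,S,[*sc,0],yb,-.006,.006,-.028,0,.1255,.1295,(255,0,0))
    m=bx-np.array([-np.sin(t),np.cos(t)])*.035
    box(im,n,o,S,[*m,.06],t,-.03,.03,-.04,.04,.06,.064,(0,255,255));box(im,n,o,S,[*m,.06],t,-.009,.009,-.025,.025,.064,.098,(0,255,255))
    cv2.imwrite(f"pics/{n}3o.png",im)
E
```

```text
(no output)
```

View pics/scene3o.png

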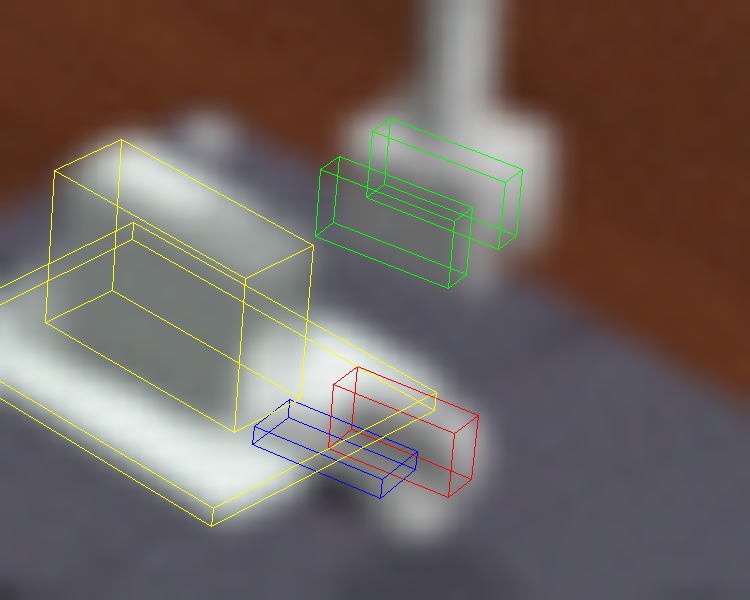

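View pics/top3o.png

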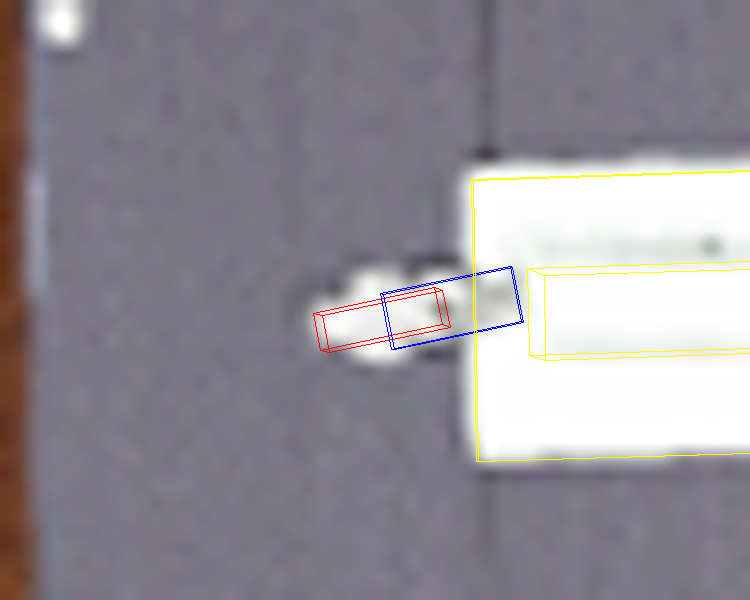

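>>> {"op": "step_arm", "data": {
  "moves": [
    [0,0.001,0.01,0,0,0,0.005],
    [0,0,0.01,0,0,0,0.005],
    [0,0,0.008,0,0,0,0.005],
    [0,0,0,0,0,0,0.005],
    [0,0,0,0,0,0,0.005]
  ]
}}

```text
time: 7.3
tool_pos: [0.544, 0.1685, 0.2272]
tool_rot: [-0.0, 0.619, 0.786, -0.0]
contact_force: [-0.6, 0.8, 0.0]
gripper_width: 0.129
```

Run:
```python
from ov import *
show()
p_,r,s=cur();n="scene";p,d=grab_frame(n);show()
c=proj(n,[.543,.165,.16])[0].astype(int);o=c-[25,20];S=15
im=cv2.resize(p[o[1]:o[1]+40,o[0]:o[0]+50,::-1],None,fx=S,fy=S,interpolation=cv2.INTER_CUBIC)
cv2.imwrite("pics/s4.png",im)
```

```text
t 7.3 p [0.544  0.1685 0.2272] jaw 13.56 z [-0.001 -0.    -1.   ] F [-0.6  0.8  0. ] T [-0.02  0.03  0.01] g 0.129 q [ 0.17 -0.08  1.75  0.    1.47 -0.07]
t 7.35 p [0.5443 0.1686 0.2279] jaw 13.57 z [ 0.  0. -1.] F [-0.4  1.1 -0.6] T [ 0.02 -0.05 -0.05] g 0.134 q [ 0.17 -0.08  1.75 -0.    1.47 -0.07]
```

View pics/s4.png

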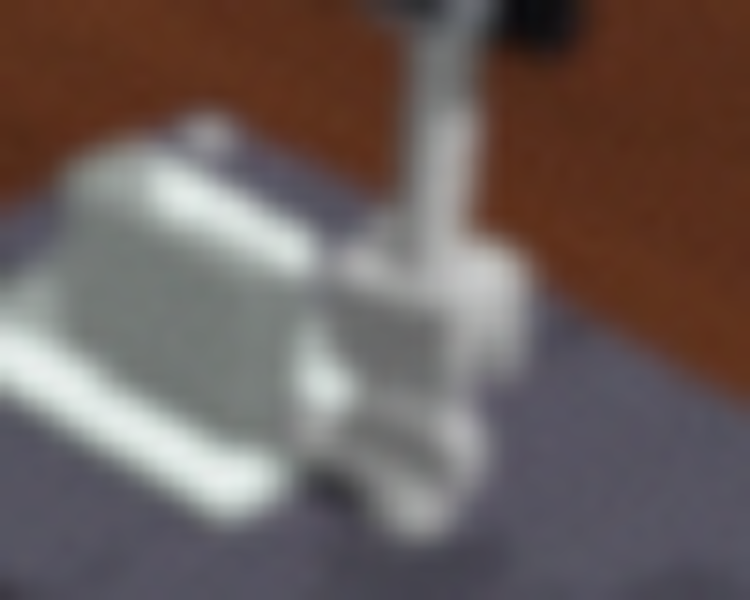

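>>> {"op": "step_arm", "data": {
  "moves": [
    [0,0,0.005,0,0,0,0.005],
    [0,0,0.004,0,0,0,0.005],
    [0,0,0.003,0,0,0,0.005],
    [0,0,0,0,0,0,0.005]
  ]
}}

```text
time: 7.75
tool_pos: [0.5438, 0.1687, 0.215]
tool_rot: [-0.0, 0.619, 0.786, -0.0]
contact_force: [0.6, -0.0, -0.6]
gripper_width: 0.134
```

Run:
```python
from h import *
show()
```

```text
t 7.75 p [0.5438 0.1687 0.215 ] jaw 13.58 z [-0.001 -0.    -1.   ] F [ 0.6 -0.  -0.6] T [-0.01  0.02  0.07] g 0.134 q [ 0.17 -0.07  1.76 -0.    1.45 -0.07]
```

>>> {"op": "step_arm", "data": {
  "moves": [
    [0,0,0.003,0,0,0,0.005],
    [0,0,0.0025,0,0,0,0.005],
    [0,0,0,0,0,0,0.005],
    [0,0,0,0,0,0,0.005]
  ]
}}

```text
time: 8.15
tool_pos: [0.5442, 0.1688, 0.2102]
tool_rot: [-0.0, 0.619, 0.786, -0.0]
contact_force: [-0.1, -0.1, -1.1]
gripper_width: 0.134
```

Run:
```python
from h import *
show()
```

```text
t 8.15 p [0.5442 0.1688 0.2102] jaw 13.58 z [-0. -0. -1.] F [-0.1 -0.1 -1.1] T [ 0.    0.07 -0.01] g 0.134 q [ 0.17 -0.06  1.76  0.    1.44 -0.07]
```

>>> {"op": "step_arm", "data": {
  "moves": [
    [0,0,0.0015,0,0,0,0.005],
    [0,0,0,0,0,0,0.005]
  ]
}}

```text
time: 8.35
tool_pos: [0.5441, 0.1687, 0.2086]
tool_rot: [-0.0, 0.619, 0.786, -0.0]
contact_force: [-0.4, 0.6, -1.4]
gripper_width: 0.133
```

Run:
```python
from ov import *
show()
n="scene";p,d=grab_frame(n);show()
c=proj(n,[.543,.165,.16])[0].astype(int);o=c-[25,20];S=15
im=cv2.resize(p[o[1]:o[1]+40,o[0]:o[0]+50,::-1],None,fx=S,fy=S,interpolation=cv2.INTER_CUBIC)
cv2.imwrite("pics/s5.png",im)
```

```text
t 8.35 p [0.5441 0.1687 0.2086] jaw 13.58 z [-0. -0. -1.] F [-0.4  0.6 -1.4] T [0.02 0.01 0.03] g 0.133 q [ 0.17 -0.06  1.77  0.    1.44 -0.07]
t 8.4 p [0.5442 0.1687 0.2087] jaw 13.58 z [-0. -0. -1.] F [-0.6  0.2 -1.1] T [-0.05 -0.05  0.05] g 0.13 q [ 0.17 -0.06  1.77  0.    1.44 -0.07]
```

View pics/s5.png

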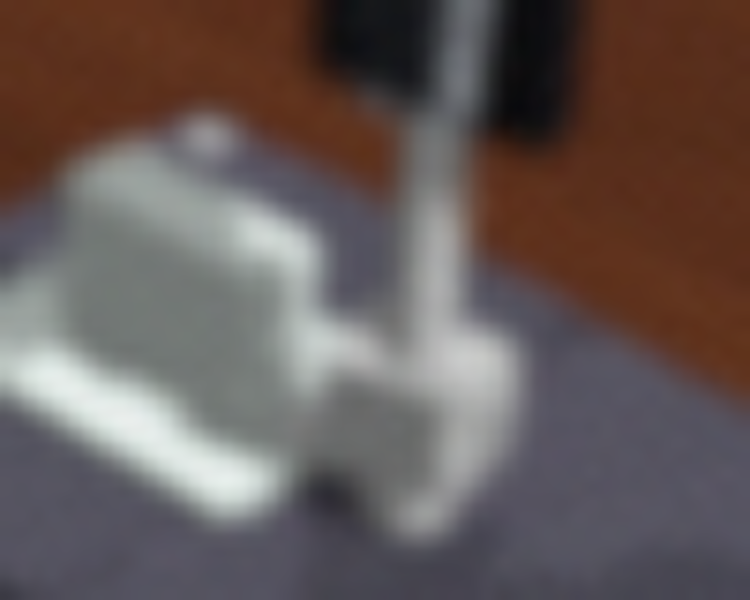

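The prongs now straddle the bar, with the fork's crosspiece at (420,360) and the head inside it, and there is no side force. I'll turn anticlockwise.

>>> {"op": "step_arm", "data": {
  "moves": [
    [0,0,0,0,0,-0.08,0.005],
    [0,0,0,0,0,-0.09,0.005],
    [0,0,0,0,0,-0.09,0.005],
    [0,0,0,0,0,-0.09,0.005],
    [0,0,0,0,0,-0.09,0.005]
  ]
}}

```text
time: 8.9
tool_pos: [0.5441, 0.1688, 0.2088]
tool_rot: [-0.0, 0.431, 0.903, 0.0]
contact_force: [-1.3, -0.9, -0.4]
gripper_width: 0.129
```

Run:
```python
from h import *
show()
```

```text
t 8.9 p [0.5441 0.1688 0.2088] jaw 38.99 z [-0.  0. -1.] F [-1.3 -0.9 -0.4] T [ 0.06  0.16 -0.14] g 0.129 q [ 0.17 -0.06  1.77  0.    1.44 -0.51]
```

>>> {"op": "step_arm", "data": {
  "moves": [
    [0,0,0,0,0,-0.1,0.005],
    [0,0,0,0,0,-0.1,0.005],
    [0,0,0,0,0,-0.1,0.005],
    [0,0,0,0,0,-0.1,0.005],
    [0,0,0,0,0,-0.1,0.005],
    [0,0,0,0,0,-0.1,0.005],
    [0,0,0,0,0,-0.1,0.005],
    [0,0,0,0,0,0,0.005]
  ]
}}

```text
time: 9.7
tool_pos: [0.544, 0.1689, 0.2088]
tool_rot: [-0.0, 0.097, 0.995, 0.0]
contact_force: [-0.7, 1.1, 0.2]
gripper_width: 0.132
```

>>> {"op": "step_arm", "data": {
  "moves": [
    [0,0,0,0,0,-0.08,0.005],
    [0,0,0,0,0,-0.08,0.005],
    [0,0,0,0,0,-0.08,0.005],
    [0,0,0,0,0,-0.06,0.005],
    [0,0,0,0,0,0,0.005]
  ]
}}

```text
time: 10.2
tool_pos: [0.544, 0.169, 0.2088]
tool_rot: [-0.0, -0.052, 0.999, 0.0]
contact_force: [-1.0, 0.5, -0.7]
gripper_width: 0.132
```

Run:
```python
from ov import *
show()
n="scene";p,d=grab_frame(n)
c=proj(n,[.543,.165,.16])[0].astype(int);o=c-[25,20];S=15
im=cv2.resize(p[o[1]:o[1]+40,o[0]:o[0]+50,::-1],None,fx=S,fy=S,interpolation=cv2.INTER_CUBIC)
cv2.imwrite("pics/s6.png",im)
```

```text
t 10.2 p [0.544  0.169  0.2088] jaw 95.97 z [-0.  0. -1.] F [-1.   0.5 -0.7] T [ 0.23  0.22 -0.09] g 0.132 q [ 0.17 -0.06  1.77  0.    1.44 -1.5 ]
```

View pics/s6.png

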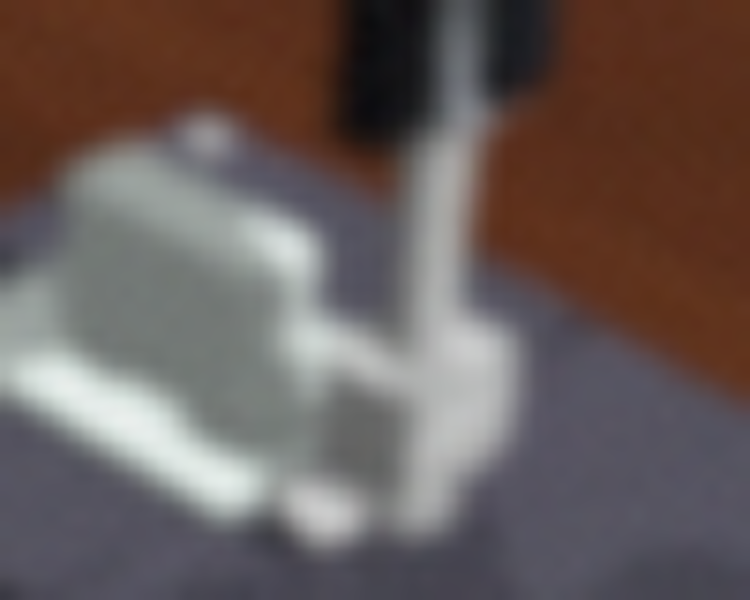

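The cam's end now points towards the camera (+x) at (320,510), off the flange. I'll ease the torque off, lift the key and look.

>>> {"op": "step_arm", "data": {
  "moves": [
    [0,0,0,0,0,0.06,0.005],
    [0,0,0,0,0,0,0.005],
    [0,0,-0.005,0,0,0,0.005],
    [0,0,-0.01,0,0,0,0.005],
    [0,0,-0.015,0,0,0,0.005],
    [0,0,-0.015,0,0,0,0.005],
    [0,0,-0.008,0,0,0,0.005],
    [0,0,0,0,0,0,0.005]
  ]
}}

```text
time: 11.05
tool_pos: [0.5454, 0.1689, 0.2648]
tool_rot: [0.002, -0.023, 1.0, 0.0]
contact_force: [-0.6, -0.1, -2.1]
gripper_width: 0.133
```

Run:
```python
from ov import *
show()
n="scene";p,d=grab_frame(n)
c=proj(n,[.543,.165,.16])[0].astype(int);o=c-[25,20];S=15
im=cv2.resize(p[o[1]:o[1]+40,o[0]:o[0]+50,::-1],None,fx=S,fy=S,interpolation=cv2.INTER_CUBIC)
cv2.imwrite("pics/s7.png",im)
plan(np.array([.5715,-.152,.258]),down(51.7),.005)
```

```text
t 11.05 p [0.5454 0.1689 0.2648] jaw 92.65 z [ 0.005  0.001 -1.   ] F [-0.6 -0.1 -2.1] T [-0.03  0.03 -0.06] g 0.133 q [ 0.17 -0.1   1.7  -0.    1.53 -1.45]
dist [ 0.0267 -0.3208 -0.0052] ang 40.95 n 9
[-0.0013, -0.0357, 0.0006, 0.0001, 0.0002, 0.0794, 0.005]
[-0.0042, -0.0355, 0.0006, 0.0001, 0.0002, 0.0794, 0.005]
[-0.007, -0.0351, 0.0006, 0.0001, 0.0002, 0.0794, 0.005]
[-0.0097, -0.0344, 0.0006, 0.0001, 0.0002, 0.0794, 0.005]
[-0.0124, -0.0335, 0.0006, 0.0001, 0.0002, 0.0794, 0.005]
[-0.015, -0.0325, 0.0006, 0.0001, 0.0002, 0.0794, 0.005]
[-0.0176, -0.0312, 0.0006, 0.0001, 0.0002, 0.0794, 0.005]
[-0.02, -0.0297, 0.0006, 0.0001, 0.0002, 0.0794, 0.005]
[-0.0223, -0.028, 0.0006, 0.0001, 0.0002, 0.0794, 0.005]
```

View pics/s7.png

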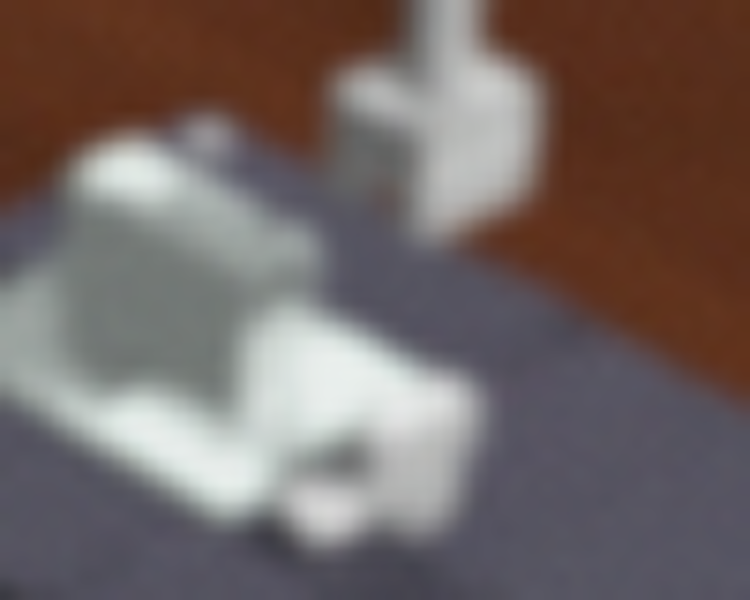

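The bar now lies across the box at (420,440) and the cam points +x, clear of the flange. I'll take the key back.

>>> {"op": "step_arm", "data": {
  "moves": [
    [-0.0015,-0.0355,0,0,0,0.079,0.005],
    [-0.004,-0.0355,0,0,0,0.079,0.005],
    [-0.007,-0.035,0,0,0,0.079,0.005],
    [-0.0095,-0.0345,0,0,0,0.079,0.005],
    [-0.0125,-0.0335,0,0,0,0.079,0.005],
    [-0.015,-0.0325,0,0,0,0.079,0.005],
    [-0.0175,-0.031,0,0,0,0.079,0.005],
    [-0.02,-0.03,0,0,0,0.079,0.005]
  ]
}}

```text
time: 11.9
tool_pos: [0.5676, -0.1175, 0.2607]
tool_rot: [-0.001, 0.29, 0.957, 0.0]
contact_force: [0.6, 0.3, -1.0]
gripper_width: 0.128
```

>>> {"op": "step_arm", "data": {
  "moves": [
    [-0.0225,-0.028,0,0,0,0.079,0.005],
    [0,0,0.02,0,0,0,0.005],
    [0,0,0.03,0,0,0,0.005],
    [0,0,0.03,0,0,0,0.005],
    [0,0,0.02,0,0,0,0.005],
    [0,0,0,0,0,0,0.005],
    [0,0,0,0,0,0,0.005]
  ]
}}

```text
time: 12.6
tool_pos: [0.5711, -0.1518, 0.1613]
tool_rot: [-0.001, 0.326, 0.945, 0.0]
contact_force: [0.1, -0.5, -0.9]
gripper_width: 0.13
```

Run:
```python
from ov import *
show()
for n in("scene","top"):
    p,d=grab_frame(n);np.savez(n+"8.npz",p=p,d=d)
    c=proj(n,[.57,-.15,.06])[0].astype(int);o=c-[25,20];S=15
    im=cv2.resize(p[o[1]:o[1]+40,o[0]:o[0]+50,::-1],None,fx=S,fy=S,interpolation=cv2.INTER_CUBIC)
    cv2.imwrite(f"pics/{n}8.png",im)
plan(np.array([.5715,-.152,.125]),down(51.7),.005)
```

```text
t 12.6 p [ 0.5711 -0.1518  0.1613] jaw 51.91 z [-0.001  0.001 -1.   ] F [ 0.1 -0.5 -0.9] T [ 0.    0.05 -0.02] g 0.13 q [-0.39  0.03  1.76  0.    1.36 -1.29]
dist [-0.0008  0.0003 -0.0386] ang 0.26 n 1
[0.0009, -0.0003, 0.0386, 0.0007, 0.0025, 0.0038, 0.005]
```

View pics/scene8.png

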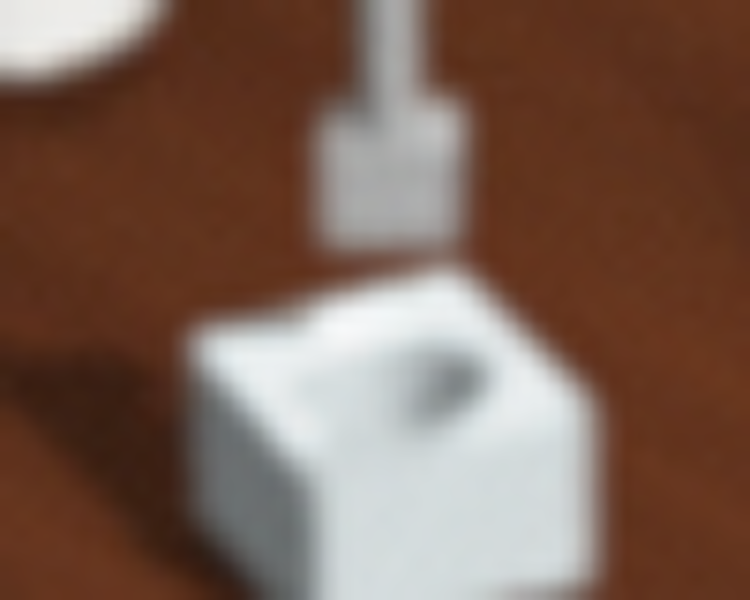

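The fork (column 390) is centred on the hole (column 395). I'll lower it.

>>> {"op": "step_arm", "data": {
  "moves": [
    [0,0,0.02,0,0,0,0.005],
    [0,0,0.015,0,0,0,0.005],
    [0,0,0.012,0,0,0,0.005],
    [0,0,0.01,0,0,0,0.005],
    [0,0,0.01,0,0,0,0.005],
    [0,0,0.004,0,0,0,0.005],
    [0,0,0,0,0,0,0.005],
    [0,0,0,0,0,0,0.005]
  ]
}}

```text
time: 13.5
tool_pos: [0.5717, -0.1521, 0.0912]
tool_rot: [0.0, 0.326, 0.945, -0.0]
contact_force: [0.1, -0.1, -0.5]
gripper_width: 0.13
```

Run:
```python
from h import *
show()
```

```text
t 13.5 p [ 0.5717 -0.1521  0.0912] jaw 51.91 z [ 0.001 -0.    -1.   ] F [ 0.1 -0.1 -0.5] T [-0.02 -0.01  0.04] g 0.13 q [-0.39  0.1   1.81  0.    1.23 -1.29]
```

>>> {"op": "step_arm", "data": {
  "moves": [
    [0,0,0.002,0,0,0,0.005],
    [0,0,0.002,0,0,0,0.005],
    [0,0,0.0005,0,0,0,0.005],
    [0,0,0,0,0,0,0.005]
  ]
}}

```text
time: 13.9
tool_pos: [0.5715, -0.152, 0.0865]
tool_rot: [0.0, 0.326, 0.945, -0.0]
contact_force: [0.4, -0.1, -0.6]
gripper_width: 0.132
```

Run:
```python
from h import *
show()
```

```text
t 13.9 p [ 0.5715 -0.152   0.0865] jaw 51.91 z [ 0. -0. -1.] F [ 0.4 -0.1 -0.6] T [-0.01  0.05 -0.04] g 0.132 q [-0.39  0.11  1.81 -0.    1.23 -1.29]
```

>>> {"op": "step_arm", "data": {
  "moves": [
    [0,0,0.001,0,0,0,0.005],
    [0,0,0,0,0,0,0.005]
  ]
}}

```text
time: 14.1
tool_pos: [0.5717, -0.1521, 0.0865]
tool_rot: [0.0, 0.326, 0.945, -0.0]
contact_force: [-2.4, 0.7, 6.2]
gripper_width: 0.135
```

>>> {"op": "step_arm", "data": {
  "moves": [
    [0,0,0,0,0,0,0.02],
    [0,0,0,0,0,0,0.03],
    [0,0,0,0,0,0,0.06],
    [0,0,0,0,0,0,0.085],
    [0,0,0,0,0,0,0.085],
    [0,0,0,0,0,0,0.085],
    [0,0,0,0,0,0,0.085]
  ]
}}

```text
time: 14.8
tool_pos: [0.5714, -0.152, 0.0853]
tool_rot: [-0.0, 0.326, 0.945, 0.0]
contact_force: [-0.1, -0.9, -0.4]
gripper_width: 0.995
```

Run:
```python
from h import *
show()
```

```text
t 14.8 p [ 0.5714 -0.152   0.0853] jaw 51.91 z [-0.  0. -1.] F [-0.1 -0.9 -0.4] T [ 0.01 -0.01 -0.05] g 0.995 q [-0.39  0.11  1.81  0.    1.22 -1.29]
```

>>> {"op": "step_arm", "data": {
  "moves": [
    [0,0,-0.01,0,0,0,0.085],
    [0,0,-0.025,0,0,0,0.085],
    [0,0,-0.03,0,0,0,0.085],
    [0,0,-0.04,0,0,0,0.085],
    [0,0,-0.04,0,0,0,0.085],
    [0,0,0,0,0,0,0.085]
  ]
}}

```text
time: 15.4
tool_pos: [0.5749, -0.1533, 0.2395]
tool_rot: [0.007, 0.326, 0.945, -0.0]
contact_force: [0.1, 0.2, 0.1]
gripper_width: 0.995
```

Run:
```python
from ov import *
show()
for n in("scene","top"):
    p,d=grab_frame(n);np.savez(n+"9.npz",p=p,d=d);w=cloud(n,d);x,y,z=w[...,0],w[...,1],w[...,2]
    c=proj(n,[.56,0.02,.08])[0].astype(int);o=c-[70,45];S=5.5
    im=cv2.resize(p[o[1]:o[1]+90,o[0]:o[0]+140,::-1],None,fx=S,fy=S,interpolation=cv2.INTER_CUBIC)
    cv2.imwrite(f"pics/{n}9.png",im)
    s=(abs(x-.543)<.025)&(abs(y-.169)<.02)&(z>.133)&(z<.15);q=w[s]
    e,V=np.linalg.eigh(np.cov(q[:,:2].T));print(n,"bar",len(q),q.mean(0),np.sqrt(e),np.degrees(np.arctan2(V[1,1],V[0,1])))
    s=(abs(x-.546)<.03)&(abs(y-.111)<.04)&(z>.15)&(z<.165);q=w[s];print("rib",len(q),q.mean(0),cv2.minAreaRect((q[:,:2]*1000).astype(np.float32)))
plan(np.array([.546,.111,.215]),down(3),.085)
```

```text
t 15.4 p [ 0.5749 -0.1533  0.2395] jaw 51.92 z [ 0.013 -0.005 -1.   ] F [0.1 0.2 0.1] T [-0.06 -0.04  0.01] g 0.995 q [-0.39 -0.03  1.68  0.    1.47 -1.29]
scene bar 46 [0.54458698 0.17095328 0.13955995] [0.00292923 0.00777674] 173.12420718783855
rib 100 [0.54826175 0.11373833 0.15679248] ((546.8137817382812, 111.5782699584961), (21.491840362548828, 52.73968505859375), 3.644584894180298)
top bar 30 [0.5442786  0.16761081 0.14148053] [0.00297797 0.00968549] -175.31034186276375
rib 94 [0.54548155 0.11097472 0.15777279] ((545.3623657226562, 110.37848663330078), (17.786588668823242, 50.610469818115234), 6.103368282318115)
dist [-0.0262  0.2633 -0.0178] ang 48.91 n 8
[0.0229, 0.0239, 0.0022, 0.0003, 0.0004, 0.1067, 0.085]
[0.0253, 0.0213, 0.0022, 0.0003, 0.0004, 0.1067, 0.085]
[0.0274, 0.0185, 0.0022, 0.0003, 0.0004, 0.1067, 0.085]
[0.0292, 0.0155, 0.0022, 0.0003, 0.0004, 0.1067, 0.085]
[0.0307, 0.0123, 0.0022, 0.0003, 0.0004, 0.1067, 0.085]
[0.0318, 0.0089, 0.0022, 0.0003, 0.0004, 0.1067, 0.085]
[0.0326, 0.0055, 0.0022, 0.0003, 0.0004, 0.1067, 0.085]
[0.033, 0.002, 0.0022, 0.0003, 0.0004, 0.1067, 0.085]
```

View pics/scene9.png

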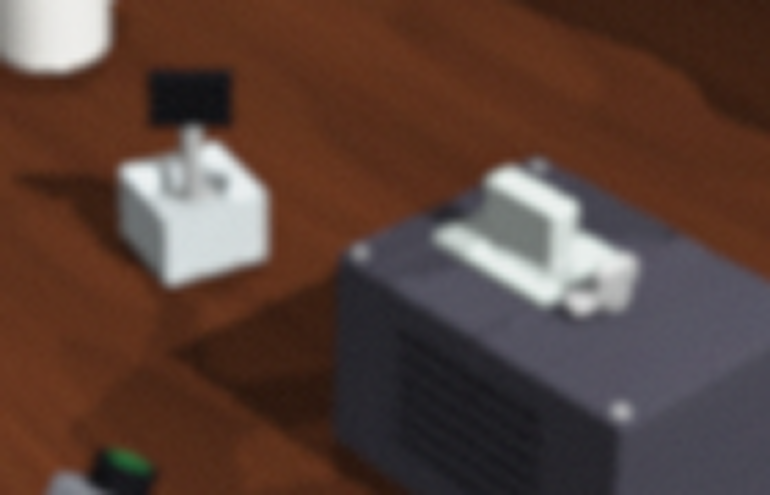

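View pics/top9.png

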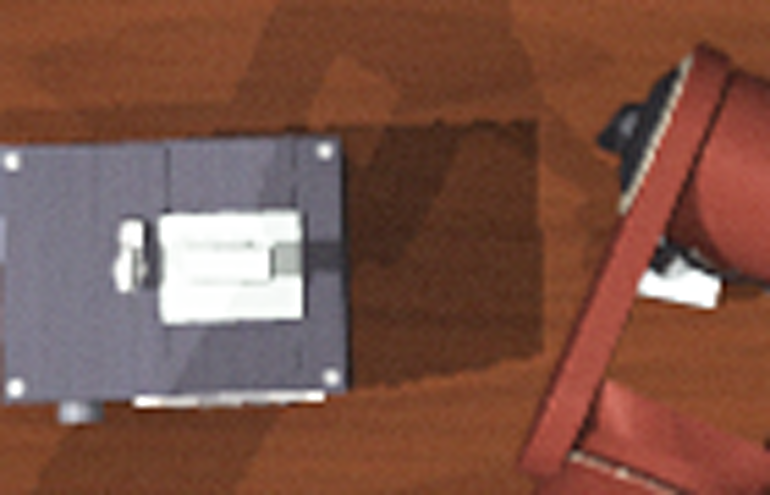

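The key stands upright in its stand at (190,130). The latch bar is across the box at (132,255) in the top view, with a gap to the flange. On to the module.

>>> {"op": "step_arm", "data": {
  "moves": [
    [0.023,0.024,0,0,0,0.107,0.085],
    [0.0255,0.0215,0,0,0,0.107,0.085],
    [0.0275,0.0185,0,0,0,0.107,0.085],
    [0.029,0.0155,0,0,0,0.107,0.085],
    [0.0305,0.0125,0,0,0,0.107,0.085],
    [0.032,0.009,0,0,0,0.107,0.085],
    [0.0325,0.0055,0,0,0,0.107,0.085],
    [0.033,0.002,0,0,0,0.107,0.085]
  ]
}}

```text
time: 16.3
tool_pos: [0.5445, 0.1129, 0.2282]
tool_rot: [-0.001, 0.691, 0.723, -0.001]
contact_force: [0.1, 0.2, -1.1]
gripper_width: 0.995
```

>>> {"op": "step_arm", "data": {
  "moves": [
    [0,0,0,0,0,0,0.085],
    [0,0,0.02,0,0,0,0.085],
    [0,0,0.02,0,0,0,0.085],
    [0,0,0,0,0,0,0.085],
    [0,0,0,0,0,0,0.085]
  ]
}}

```text
time: 16.8
tool_pos: [0.5452, 0.111, 0.1892]
tool_rot: [-0.001, 0.689, 0.725, -0.001]
contact_force: [-0.2, 0.3, 0.4]
gripper_width: 0.994
```

Run:
```python
from ov import *
show()
n="scene";p,d=grab_frame(n)
c=proj(n,[.543,.12,.18])[0].astype(int);o=c-[32,25];S=12
im=cv2.resize(p[o[1]:o[1]+50,o[0]:o[0]+64,::-1],None,fx=S,fy=S,interpolation=cv2.INTER_CUBIC)
cv2.imwrite("pics/s10.png",im)
plan(np.array([.546,.111,.129]),down(3),.085,step=.02)
```

```text
t 16.8 p [0.5452 0.111  0.1892] jaw 2.86 z [-0.003 -0.    -1.   ] F [-0.2  0.3  0.4] T [-0.04 -0.02  0.02] g 0.994 q [ 0.07 -0.08  1.81 -0.    1.41  0.02]
dist [ 0.     -0.0001 -0.0614] ang 0.15 n 4
[-0.0, 0.0, 0.0154, -0.0001, 0.0, -0.0006, 0.085]
[-0.0, 0.0, 0.0154, -0.0001, 0.0, -0.0006, 0.085]
[-0.0, 0.0, 0.0154, -0.0001, 0.0, -0.0006, 0.085]
[-0.0, 0.0, 0.0154, -0.0001, 0.0, -0.0006, 0.085]
```

View pics/s10.png

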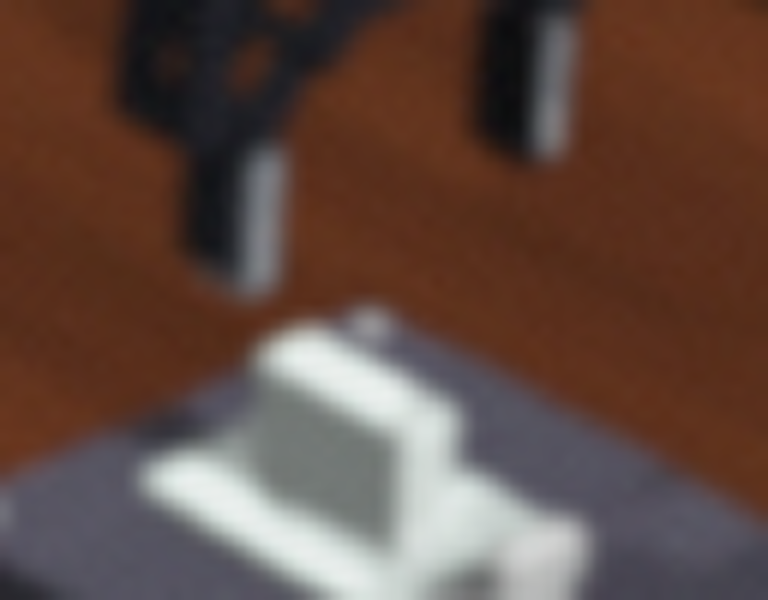

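The fingers at (250,220) and (550,90) straddle the rib at (350,430). I'll descend.

>>> {"op": "step_arm", "data": {
  "moves": [
    [0,0,0.02,0,0,0,0.085],
    [0,0,0.02,0,0,0,0.085],
    [0,0,0.012,0,0,0,0.085],
    [0,0,0.007,0,0,0,0.085],
    [0,0,0,0,0,0,0.06],
    [0,0,0,0,0,0,0.04],
    [0,0,0,0,0,0,0.03],
    [0,0,0,0,0,0,0.03]
  ]
}}

```text
time: 17.65
tool_pos: [0.5465, 0.1117, 0.1323]
tool_rot: [0.001, 0.689, 0.725, 0.001]
contact_force: [-0.1, 0.2, 1.1]
gripper_width: 0.356
```

Run:
```python
from h import *
show()
```

```text
t 17.65 p [0.5465 0.1117 0.1323] jaw 2.87 z [ 0.002  0.    -1.   ] F [-0.1  0.2  1.1] T [ 0.01  0.01 -0.03] g 0.356 q [ 0.07 -0.03  1.86  0.    1.3   0.02]
```

>>> {"op": "step_arm", "data": {
  "moves": [
    [0,0,0.0015,0,0,0,0.03],
    [0,0,0,0,0,0,0.008],
    [0,0,0,0,0,0,0.008],
    [0,0,0,0,0,0,0.008],
    [0,0,0,0,0,0,0.008],
    [0,0,0,0,0,0,0.008]
  ]
}}

```text
time: 18.25
tool_pos: [0.5462, 0.1117, 0.1301]
tool_rot: [0.0, 0.689, 0.725, 0.0]
contact_force: [1.1, 0.4, 1.6]
gripper_width: 0.198
```

Run:
```python
from h import *
show()
```

```text
t 18.25 p [0.5462 0.1117 0.1301] jaw 2.87 z [ 0.001  0.    -1.   ] F [1.1 0.4 1.6] T [ 0.02 -0.08  0.03] g 0.198 q [ 0.07 -0.02  1.86  0.    1.3   0.02]
```

>>> {"op": "step_arm", "data": {
  "moves": [
    [0,0,-0.004,0,0,0,0.008],
    [0,0,-0.008,0,0,0,0.008],
    [0,0,-0.012,0,0,0,0.008],
    [0,0,-0.012,0,0,0,0.008]
  ]
}}

```text
time: 18.65
tool_pos: [0.5454, 0.1116, 0.1664]
tool_rot: [-0.0, 0.689, 0.725, -0.001]
contact_force: [0.6, -0.1, -3.8]
gripper_width: 0.199
```

Run:
```python
from h import *
show()
```

```text
t 18.65 p [0.5454 0.1116 0.1664] jaw 2.86 z [-0.001 -0.    -1.   ] F [ 0.6 -0.1 -3.8] T [-0.01 -0.07 -0.04] g 0.199 q [ 0.07 -0.06  1.84 -0.    1.37  0.02]
```

Lifting freely, with about 3.8 N of weight on the wrist.

>>> {"op": "step_arm", "data": {
  "moves": [
    [0,0,-0.015,0,0,0,0.008],
    [0,0,-0.02,0,0,0,0.008],
    [0,0,-0.025,0,0,0,0.008],
    [0,0,-0.03,0,0,0,0.008],
    [0,0,-0.03,0,0,0,0.008],
    [0,0,-0.02,0,0,0,0.008],
    [0,0,0,0,0,0,0.008],
    [0,0,0,0,0,0,0.008]
  ]
}}

```text
time: 19.45
tool_pos: [0.5459, 0.1117, 0.3063]
tool_rot: [0.0, 0.689, 0.725, 0.0]
contact_force: [-0.3, -0.4, -4.2]
gripper_width: 0.196
```

```bash
cat >> h.py <<'E'
def lenspose(L=np.array([.782,.088,.08]),yaw=10.,off=.070,dist=.2):
    a=np.radians(yaw);t=np.radians(35);lz=np.array([-np.sin(t)*np.cos(a),-np.sin(t)*np.sin(a),np.cos(t)])
    z=-lz;x=np.array([-np.sin(a),np.cos(a),0]);y=np.cross(z,x)
    return L+lz*(dist+off),Ro.from_matrix(np.stack([x,y,z],1))
E
python3 - <<'E'
from ov import *
show()
n="scene"
for n in("scene","top"):
    p,d=grab_frame(n);np.savez(n+"11.npz",p=p,d=d)
    c=proj(n,[.545,.11,.26])[0].astype(int);o=c-[45,35];S=8
    im=cv2.resize(p[max(o[1],0):o[1]+70,o[0]:o[0]+90,::-1],None,fx=S,fy=S,interpolation=cv2.INTER_CUBIC)
    cv2.imwrite(f"pics/{n}11.png",im)
# lens foot yaw: edges from initial top picture
f=np.load("top0.npz");w=cloud("top",f["d"]);m=np.load("m_top_lens.npy")
m2=m.astype(np.uint8);cn=max(cv2.findContours(m2,0,1)[0],key=cv2.contourArea)
print(cv2.minAreaRect(cn),cv2.approxPolyDP(cn,3,True)[:,0].tolist())
P,R=lenspose();plan(P,R,.008)
E
```

```text
t 19.45 p [0.5459 0.1117 0.3063] jaw 2.87 z [ 0.001  0.    -1.   ] F [-0.3 -0.4 -4.2] T [-0.02  0.03  0.02] g 0.196 q [ 0.07 -0.14  1.68 -0.    1.61  0.02]
((250.5, 166.5), (21.0, 23.0), 90.0) [[239, 160], [241, 177], [262, 174], [258, 156]]
dist [ 0.0844 -0.0505 -0.0028] ang 35.87 n 6
[-0.0091, 0.0136, 0.0004, -0.1022, 0.0063, -0.0201, 0.008]
[-0.0094, 0.0133, 0.0017, -0.1022, 0.0063, -0.0201, 0.008]
[-0.0097, 0.0129, 0.003, -0.1022, 0.0063, -0.0201, 0.008]
[-0.0099, 0.0123, 0.0043, -0.1022, 0.0063, -0.0201, 0.008]
[-0.0102, 0.0116, 0.0054, -0.1022, 0.0063, -0.0201, 0.008]
[-0.0105, 0.0108, 0.0065, -0.1022, 0.0063, -0.0201, 0.008]
```

View pics/scene11.png

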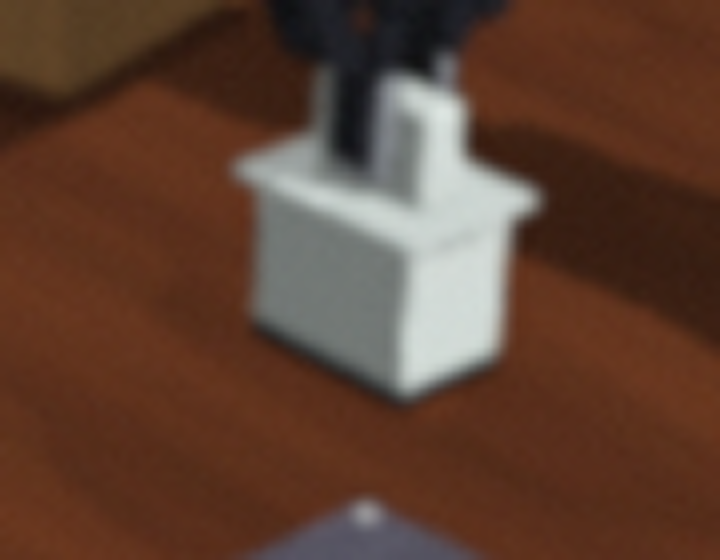

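The module hangs level, out of the bay, with its body's lower edge at (405,395). Next I tip it and move it in front of the lens.

>>> {"op": "step_arm", "data": {
  "moves": [
    [-0.009,0.0135,0.0005,-0.102,0.006,-0.02,0.008],
    [-0.0095,0.0135,0.0015,-0.102,0.006,-0.02,0.008],
    [-0.0095,0.013,0.003,-0.102,0.006,-0.02,0.008],
    [-0.01,0.0125,0.0045,-0.102,0.006,-0.02,0.008],
    [-0.01,0.0115,0.0055,-0.102,0.006,-0.02,0.008],
    [-0.0105,0.011,0.0065,-0.102,0.006,-0.02,0.008],
    [0,0,0,0,0,0,0.008],
    [0,0,0,0,0,0,0.008]
  ]
}}

```text
time: 20.35
tool_pos: [0.6293, 0.0614, 0.3007]
tool_rot: [0.192, 0.614, 0.731, 0.228]
contact_force: [0.5, 0.4, -2.1]
gripper_width: 0.196
```

Run:
```python
from ov import *
show()
P,R=lenspose();plan(P,R,.008)
for n in("scene","top"):
    p,d=grab_frame(n);np.savez(n+"12.npz",p=p,d=d)
    c=proj(n,[.68,.1,.2])[0].astype(int);o=c-[60,45];o=np.maximum(o,0);S=6
    im=cv2.resize(p[o[1]:o[1]+90,o[0]:o[0]+120,::-1],None,fx=S,fy=S,interpolation=cv2.INTER_CUBIC)
    # overlay predicted module corners and sight line
    p_,r,_=cur();M=r.as_matrix();org=p_+M[:,2]*.070
    pts=[org+M[:,1]*a*.023+M[:,0]*b*.035-M[:,2]*c_*.06 for a in(-1,1) for b in(-1,1) for c_ in(0,1)]
    q=((proj(n,np.array(pts))-o)*S+S/2).astype(int)
    for i in range(8):
        for b in(1,2,4):
            if i^b>i: cv2.line(im,tuple(map(int,q[i])),tuple(map(int,q[i^b])),(0,255,0),1)
    L=((proj(n,np.array([[.782,.088,.08],org]))-o)*S+S/2).astype(int);cv2.line(im,tuple(map(int,L[0])),tuple(map(int,L[1])),(0,0,255),1)
    cv2.imwrite(f"pics/{n}12.png",im)
```

```text
t 20.35 p [0.6293 0.0614 0.3007] jaw 9.91 z [ 0.562  0.098 -0.822] F [ 0.5  0.4 -2.1] T [-0.07  0.65 -0.03] g 0.196 q [-0.09 -0.33  1.93  0.18  0.96 -0.32]
dist [ 0.0001 -0.0003  0.0005] ang 0.27 n 1
[-0.0004, 0.0003, -0.0003, -0.0043, 0.0014, -0.0013, 0.008]
```

View pics/scene12.png

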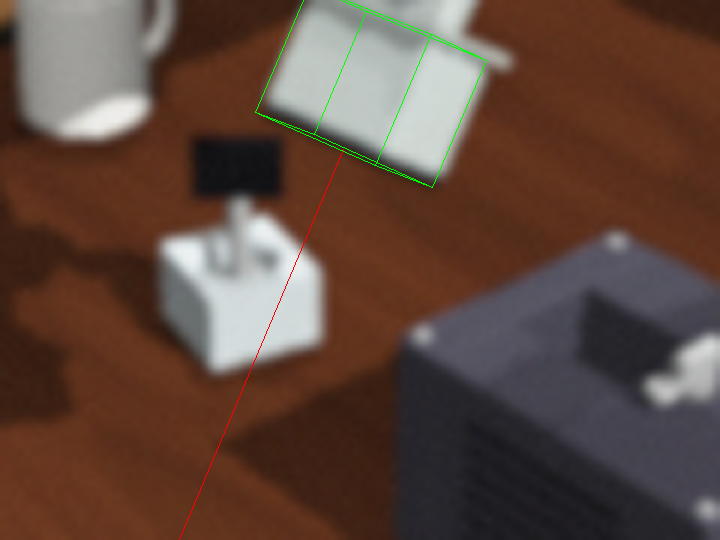

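View pics/top12.png

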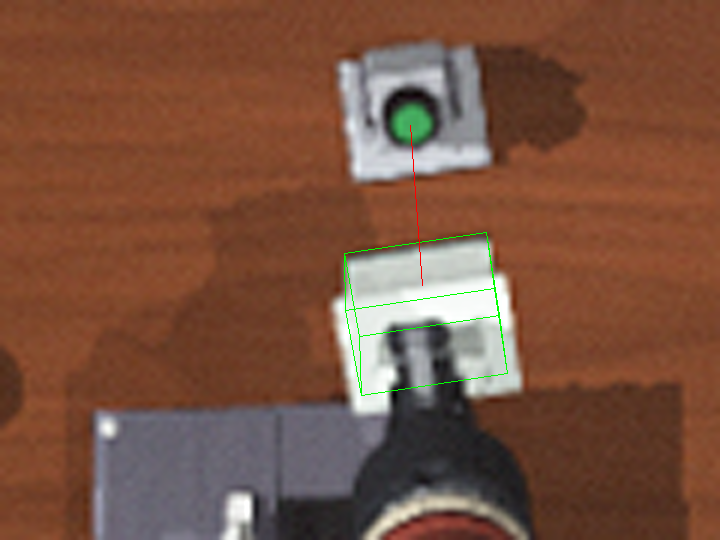

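The overlay of the planned module pose matches both pictures to about 1 px. The sight line runs from the green lens at (411,120) to the underside at (422,285), and the bay is empty. Now a last check for stillness and bystanders, then I hand in.

>>> {"op": "step_arm", "data": {
  "moves": [
    [0,0,0,-0.004,0,0,0.008],
    [0,0,0,0,0,0,0.008],
    [0,0,0,0,0,0,0.008],
    [0,0,0,0,0,0,0.008],
    [0,0,0,0,0,0,0.008]
  ]
}}

```text
time: 20.95
tool_pos: [0.6307, 0.0615, 0.3033]
tool_rot: [0.196, 0.613, 0.73, 0.232]
contact_force: [-0.0, 0.1, -3.1]
gripper_width: 0.201
```

Run:
```python
from ov import *
show();P,R=lenspose();plan(P,R,.008)
print(np.abs(cur()[2]["joint_vel"]).max())
for n in("scene","top"):
    p,d=grab_frame(n);w=cloud(n,d)
    for q in("tape_roll","mug","jar","key"):
        r=cut_out(n,q)
        if r:
            m=r[0]["mask"]; a=np.nanmean(w[m],0)
            try:m0=np.load(f"m_{n}_{q}.npy");b=np.nanmean(cloud(n,np.load(n+"0.npz")["d"])[m0],0)
            except: b=a*np.nan
            print(n,q,round(r[0]["conf"],2),np.round(a-b,4))
show()
```

```text
t 20.95 p [0.6307 0.0615 0.3033] jaw 10.01 z [ 0.57   0.098 -0.816] F [-0.   0.1 -3.1] T [-0.14  0.71  0.02] g 0.201 q [-0.09 -0.34  1.93  0.18  0.96 -0.32]
dist [-0.0012 -0.0004 -0.0022] ang 0.35 n 1
[-0.0002, -0.0023, 0.001, 0.0057, 0.0022, 0.0002, 0.008]
0.0022763625639750326
scene tape_roll 0.61 [-0.0003 -0.0045  0.0001]
scene mug 0.72 [0.0017 0.0028 0.    ]
scene jar 0.8 [ 0.0003 -0.0007 -0.0007]
scene key 0.69 [-0.003  -0.0041 -0.0038]
top tape_roll 0.88 [-0.0015 -0.0002  0.0033]
top mug 0.93 [ 0.0014  0.0011 -0.0016]
top jar 0.81 [-0.0001 -0.0014  0.001 ]
t 21.45 p [0.6307 0.0614 0.3033] jaw 10.0 z [ 0.57   0.098 -0.816] F [ 0.  -0.1 -3.6] T [-0.09  0.61  0.03] g 0.202 q [-0.09 -0.34  1.93  0.18  0.96 -0.32]
```

The arm is still, 2–3 mm and 0.3° from the target, and the bystanders haven't moved. I'm handing in.

```bash
python3 -c "
from plant import *
print(job_done())"
```

```text
the job is handed in; nothing more can be done
None
```

I did the job in the order asked and handed it in at about 21.5 s. The gripper is still holding the module in front of the camera.

- **Latch:** I took the key from its stand and turned the latch screw anticlockwise with it. The pictures then put the latch at about 1.5 rad, past the 1.2 it needs, with the cam clear of the flange. The two cameras' readings of the bar angle differed by about 12°; 1.5 rad is their average.
- **Key:** The key stands upright in its stand. The last check puts it within 4 mm per axis of where it started, a gap about the size of the detection scatter.
- **Module:** It came straight up and free of the bay, weighing roughly 4 N at the wrist. It is tipped about 35° and held still (joint speeds about 0.002 rad/s), 2–3 mm and 0.3° from the pose I worked out from the lens measurement. That pose takes the lens yaw as about 10°, which is good to about 1°.
- **Not touching anything:** No contact shows in the last pictures, and the wrist carries little beyond the module's weight.
- **Tape roll, mug and jar:** They are within 0–4 mm of where they were at the start, which is within detection noise.
- **Forces:** The wrist force read after each move never passed about 7 N.
- **Disagreement:** In the scene camera, drawn outlines sit about 1 px off fixed and held things alike. I took this as calibration error, and the top camera agreed to about 1 px.

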